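# Find the key to the kiln's control desk

## Robot

A 7-joint arm with a two-finger parallel gripper is mounted at the origin on the work surface. World frame = base frame: x ahead of the robot, y to its left, z up, the work surface at z = 0. Lengths are in m, angles in rad, forces in N, time in s.
With the tool pointing down it reaches from about 0.4 to 0.85 m from the base axis. Payload 4.5 kg.
Tool frame: the origin (TCP) lies midway between the tips of the shut fingers; the grasp point (between the pads) lies 19 mm behind it; z points along the fingers, y is the direction in which the jaws open and shut (so a half turn about z gives the same grasp; the last joint's range is limited). The gripper opens to 88 mm and grips with 3 to 60 N. Pads are 18 mm wide; open, the fingers measure 123 mm over their backs; the gripper's body (75 mm by 187 mm) begins 45 mm behind the grasp point.
Start: joints at [1.146, 0.689, -0.195, 1.565, 0.157, 0.902, -0.215], TCP at [0.277, -0.56, 0.239] pointing down, gripper open.
Joint ranges: [-3.01, 3.01], [-0.46, 2.08], [-1.47, 1.51], [0.13, 2.56], [-1, 4.14], [0.04, 2.09], [-2.66, 2.66]. Speed limits (rad/s): [2.57, 2.57, 3.14, 3.14, 3.14, 3.14, 3.14].

## Interface

Orientations are given as a unit quaternion [x, y, z, w].
In Python, from plant import get_state, snapshot, finish_job, find_in gives the robot as it stands.
- The arm moves only by the shell command python3 -m creep 'ROWS' [OPENING] [FORCE]. ROWS is JSON, one flat list of numbers, 6 for each row, row after row: the shift along the tool's x, y, z in mm, then the turn, a rotation vector about the tool's x, y, z in degrees. In form: [tx, ty, tz, wx, wy, wz, tx, ty, tz, wx, wy, wz, ...]. A call has 1 to 5 rows; each row shifts and turns the pose as measured when the row begins, along the tool's axes as they then stand; what a row does not reach is not made up. A row lasts 1/12 s, in which the tool goes at most 41.7 mm and 7.16 degrees, less where a joint would pass 70% of its speed; a pose out of reach is approached as far as the arm can. A call is refused whole if a number of a shift passes 41.7 or a number of a turn 7.16, either way. A call with a gripper value outside its range is refused whole. OPENING is the finger opening in mm, from 0 to 88.1, set as the call begins (- or left out, the last holds). The fingers move at their own pace and stop on an object; FORCE is the grip in N (left out, the last holds). Time passes only in rows, so rows that do not move let the fingers close. It gives the time, the measured TCP pose, the force and the opening at its end, in the units of the state.
- get_state(): the state, without advancing time (a new reading comes with each control period).
- snapshot(name): name is "scene" or "top" or "wrist"; returns a dict with "color" (400x640x3 uint8, red, green, blue), "intrinsics" (3x3 intrinsics, pixels), "extrinsics" (4x4, takes a point from world to camera coordinates). Camera axes: x right, y down, z forward; pixel columns grow to the right and rows downward; lengths in m; the calibration is good to about 2 mm. The wrist camera is an equidistant fisheye: a pixel r from the principal point sees the ray r / f radians off the axis. A picture is of the moment at which its call begins. There is no depth.
- finish_job(): hands the job in, once; it reports no verdict.
Trained networks look in the newest picture that a camera, given by its name, has taken for a name from the list of things; names that differ only in an ending like _2 or _b are one class to them, and where a whole thing is asked for, a point or a joint stands for the part that bears it (a point fixed in the world has none). Each returns a list of dicts, best first, with "score" (0 to 1); they miss things now and then, are a little off and sometimes report something else, mostly with a low value. They report only what shows in the picture. A call takes as long as a camera call. They do not tell look-alikes from the thing itself.
- find_in(thing, camera): "xy" ([column, row] in pixels, amid what is visible of it).
The state is a dict: "clock": time; "q": joint angles; "qd": joint speeds; "joint_torque": joint torques, N m; "tool_pos": TCP position; "eef_rot": TCP orientation; "contact_force": force on the tool from outside, world axes, zero at the start; "moment": the same for the moment, N m; "opening": opening from 0.0 (shut) to 1.0 (fully open).
Only numpy, scipy, OpenCV 4.12 (cv2) and the standard library are available. Lean on these libraries where they do the work, as an engineer would, in place of code of your own. Each camera call takes 0.05 s, during which the arm holds its last target.

## Task

Unlock the sloping lid of the kiln's control desk. One of the three T-handled keys in the wooden key block is the right one, but they look alike in the block and the lock may take any of them, so try them in turn until one goes fully home: then turn it anticlockwise (looking at the lock) to the stop and leave it in the lock. At the end the other two keys must stand in the block, fully down, and the decorator's vase, jars and brushes must be left undisturbed.

Things in the scene. Friction and masses are not known exactly. Their poses are not given: they have to be found in the camera images.
- keyway (a point): middle of the keyhole mouth in the steel lock plate (70 x 70 mm) on the desk's lid, which slopes 28 degrees and faces the robot. z points straight out of the lock, x up the slope, y level along the keyhole: a slot 38 mm (y) x 12 mm (x), 16 x 16 mm in the middle for the shank. Keys go in along -z, bar along y. The frame does not turn with the core
- lock (a joint): turn of the core behind the plate, rad: 0 locked, grows anticlockwise looking at the lock (right-handed about the keyway's z) to its stop at 1.4, unlocked; drag 0.1 N m, stays as left. The right key goes in 28 mm (handle middle then 43 mm out from the keyhole) and turns it with up to 0.15 rad of play; a wrong key is stopped about 14 mm in (57 mm out) and cannot turn
- desk: the kiln's control desk: grey sheet-steel console fixed to the table, 200 mm deep (x), 220 mm wide (y), 60 mm high at the front (-x) and 166 mm at the back, with the sloping lid on top. A display, two lamps and a selector on the lid's upper half stand at most 12 mm proud. Origin: centre of the underside
- block: wooden key block fixed to the table, 70 mm (x) x 240 mm (y) x 56 mm high, with three upright slots through it at y = -80, 0 and +80 mm, each 40 mm long (y) by 14 mm wide (x), a key hanging in each with its hub on the block's top and its bar along y. Origin: centre of the underside
- key_1_handle (a point): T-handled cabinet key, 82 mm long, bit down in any of the block's slots. Point: middle of its black handle bar, 66 mm long (key's y) x 20 wide (x) x 22 high (z, bit to handle). Below: 20 mm round hub, underside 23 mm under this point, resting on the block; 12 mm shank; flat steel bit 34 wide (y) x 8 thick (x) x 20.5 long, tip 71 mm under this point. A half turn makes no difference. 140 g
- key_2_handle (a point): a second key, the same as key_1 but for the notches cut in the end of its bit, which are hidden in the block. Point and axes as for key_1. Any of the three keys may be the right one: it differs from start to start
- key_3_handle (a point): a third key, the same as key_1 but for the notches cut in the end of its bit, which are hidden in the block. Point and axes as for key_1
- vase: bisque vase, 100 mm across, 110 mm high, standing on the banding wheel (180 mm across, top 52 mm above the table). Origin: centre of its foot. Bystander
- brush_jar: white jar, 72 mm across, 90 mm high, with four brushes that reach 220 mm high. Origin: centre of its foot. Bystander
- glaze_jar: closed white jar, 70 mm across, 85 mm high. Origin: centre of its foot. Bystander
Mind the look-alikes: they are no part of the job. Leave any purple or red look-alike of the part that bears key_2_handle alone. Leave any yellow look-alike of the part that bears key_1_handle alone.

How it is judged:
On the way:
1. one of the keys is fully home in the lock (((z of key_1_handle in the frame of keyway between 0.036 and 0.05 m and x of key_1_handle in the frame of keyway between -0.02 and 0.02 m and y of key_1_handle in the frame of keyway between -0.02 and 0.02 m) or (z of key_2_handle in the frame of keyway between 0.036 and 0.05 m and x of key_2_handle in the frame of keyway between -0.02 and 0.02 m and y of key_2_handle in the frame of keyway between -0.02 and 0.02 m) or (z of key_3_handle in the frame of keyway between 0.036 and 0.05 m and x of key_3_handle in the frame of keyway between -0.02 and 0.02 m and y of key_3_handle in the frame of keyway between -0.02 and 0.02 m))), for 0.1 s.
At the end, for the whole second after the job is handed in: Lock turned 1.15 rad or more. One key home in it (handle middle 36 to 50 mm out from the keyhole, within 20 mm of its axis each way). The other two keys stand in the block: handle middle 72 to 84 mm above its underside, within 15 mm of its middle line, leaning under 0.15 rad (value of joint lock above 1.15 rad and (((z of key_1_handle in the frame of keyway between 0.036 and 0.05 m and x of key_1_handle in the frame of keyway between -0.02 and 0.02 m and y of key_1_handle in the frame of keyway between -0.02 and 0.02 m) and (z of key_2_handle in the frame of block between 0.072 and 0.084 m and x of key_2_handle in the frame of block between -0.015 and 0.015 m and y of key_2_handle in the frame of block between -0.1 and 0.1 m and angle between key_2_handle's own z axis and vertical below 0.15 rad) and (z of key_3_handle in the frame of block between 0.072 and 0.084 m and x of key_3_handle in the frame of block between -0.015 and 0.015 m and y of key_3_handle in the frame of block between -0.1 and 0.1 m and angle between key_3_handle's own z axis and vertical below 0.15 rad)) or ((z of key_2_handle in the frame of keyway between 0.036 and 0.05 m and x of key_2_handle in the frame of keyway between -0.02 and 0.02 m and y of key_2_handle in the frame of keyway between -0.02 and 0.02 m) and (z of key_1_handle in the frame of block between 0.072 and 0.084 m and x of key_1_handle in the frame of block between -0.015 and 0.015 m and y of key_1_handle in the frame of block between -0.1 and 0.1 m and angle between key_1_handle's own z axis and vertical below 0.15 rad) and (z of key_3_handle in the frame of block between 0.072 and 0.084 m and x of key_3_handle in the frame of block between -0.015 and 0.015 m and y of key_3_handle in the frame of block between -0.1 and 0.1 m and angle between key_3_handle's own z axis and vertical below 0.15 rad)) or ((z of key_3_handle in the frame of keyway between 0.036 and 0.05 m and x of key_3_handle in the frame of keyway between -0.02 and 0.02 m and y of key_3_handle in the frame of keyway between -0.02 and 0.02 m) and (z of key_1_handle in the frame of block between 0.072 and 0.084 m and x of key_1_handle in the frame of block between -0.015 and 0.015 m and y of key_1_handle in the frame of block between -0.1 and 0.1 m and angle between key_1_handle's own z axis and vertical below 0.15 rad) and (z of key_2_handle in the frame of block between 0.072 and 0.084 m and x of key_2_handle in the frame of block between -0.015 and 0.015 m and y of key_2_handle in the frame of block between -0.1 and 0.1 m and angle between key_2_handle's own z axis and vertical below 0.15 rad)))); the robot touches nothing.
It fails at once if the vase is pushed more than 30 mm or tipped (distance of vase from where it was at the start of the episode above 0.03 m or angle between vase's own z axis and vertical above 0.35 rad).
It fails at once if the brush jar is pushed more than 30 mm or tipped (distance of brush_jar from where it was at the start of the episode above 0.03 m or angle between brush_jar's own z axis and vertical above 0.35 rad).
It fails at once if the glaze jar is pushed more than 30 mm or tipped (distance of glaze_jar from where it was at the start of the episode above 0.03 m or angle between glaze_jar's own z axis and vertical above 0.35 rad).
It also fails if it takes over 72 s, if anything falls off the work surface, if the arm or the gripper's body presses on something with over 40 N, if the wrist force passes 120 N, or if a joint passes its speed limit or range.

## Working session

There is one attempt and no reset: what is moved stays moved. The work goes in short steps, Python scripts to look and compute and a shell command to move; the robot and the scene stay as the last step left them, time stands still between calls to the robot, and variables do not carry over. Pictures are saved under pics/ and viewed, and the job is handed in when it is done.

```bash
mkdir -p pics; ls; cat > h.py <<'E'
import numpy as np, cv2
from plant import get_state, snapshot, find_in
def snap(n,name):
    s=snapshot(n); cv2.imwrite('pics/'+name+'.png',s['color'][:,:,::-1]); return s
E
python3 - <<'E'
from h import *
for n in ['scene','top','wrist']:
    s=snap(n,n+'0'); print(n,np.round(s['intrinsics'],1).tolist(),np.round(s['extrinsics'],4).tolist())
    for t in ['keyway','desk','block','key_1_handle','vase','brush_jar','glaze_jar']:
        try: print(t,[(np.round(d['xy']).tolist(),round(d['score'],2)) for d in find_in(t,n)])
        except Exception as e: print(t,e)
print(get_state())
E
```

```text
pics
scene [[412.4, 0.0, 324.1], [0.0, 412.4, 201.4], [0.0, 0.0, 1.0]] [[0.641, 0.7674, -0.0161, -0.4158], [0.5044, -0.4369, -0.7447, -0.2354], [-0.5786, 0.4692, -0.6672, 1.348], [0.0, 0.0, 0.0, 1.0]]
keyway [([223.0, 221.0], 0.82)]
desk [([249.0, 245.0], 0.92)]
block [([352.0, 178.0], 0.7)]
key_1_handle [([380.0, 148.0], 0.81), ([356.0, 134.0], 0.5)]
vase [([377.0, 247.0], 0.61)]
brush_jar [([424.0, 206.0], 0.97)]
glaze_jar [([272.0, 323.0], 0.95)]
top [[437.6, 0.0, 326.6], [0.0, 437.6, 204.9], [0.0, 0.0, 1.0]] [[0.0026, -1.0, 0.0049, 0.0242], [-0.9845, -0.0034, -0.1751, 0.6278], [0.1751, -0.0043, -0.9845, 0.9476], [0.0, 0.0, 0.0, 1.0]]
keyway [([419.0, 243.0], 0.65)]
desk [([415.0, 222.0], 0.7), ([422.0, 239.0], 0.39)]
block [([252.0, 245.0], 0.84), ([335.0, 122.0], 0.73)]
key_1_handle [([192.0, 295.0], 0.92), ([211.0, 240.0], 0.52)]
vase [([334.0, 125.0], 0.85), ([247.0, 240.0], 0.58)]
brush_jar [([257.0, 146.0], 0.83)]
glaze_jar [([432.0, 150.0], 0.87)]
wrist [[309.7, 0.0, 320.9], [0.0, 309.7, 195.8], [0.0, 0.0, 1.0]] [[0.4419, -0.8971, -0.0004, -0.6241], [-0.8523, -0.4199, 0.311
[... 162 characters left out ...]
'q': array([ 1.14581018,  0.68912256, -0.19462837,  1.56528809,  0.15727275,
        0.90250917, -0.21510303]), 'qd': array([-6.72133214e-04, -4.86025911e-05,  1.74310104e-03, -1.07586358e-04,
       -2.27657670e-03, -2.28338658e-04, -4.82006124e-04]), 'joint_torque': array([-5.49519837e-05, -5.27502537e+01, -1.26725703e+00, -1.53743631e+01,
       -5.20083576e-02, -8.34353195e-04,  4.31359013e-05]), 'tool_pos': array([ 0.27684017, -0.56036777,  0.23873252]), 'eef_rot': array([9.73801979e-01, 2.27397679e-01, 3.05924858e-05, 1.95164259e-05]), 'contact_force': array([ 0.56985929,  0.20437639, -0.1609004 ]), 'moment': array([ 0.01780796, -0.00419782, -0.00302315]), 'opening': 1.002405060799448}
```

View pics/scene0.png

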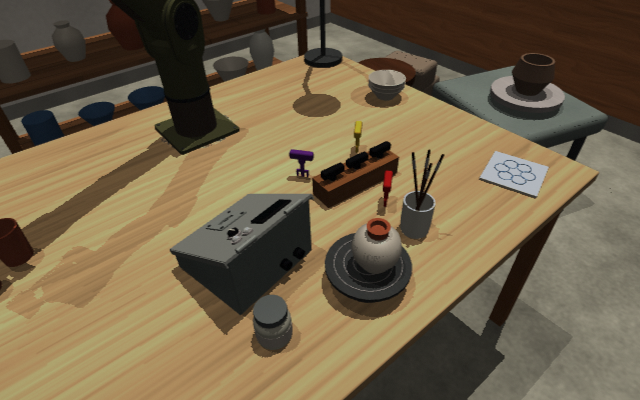

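View pics/top0.png

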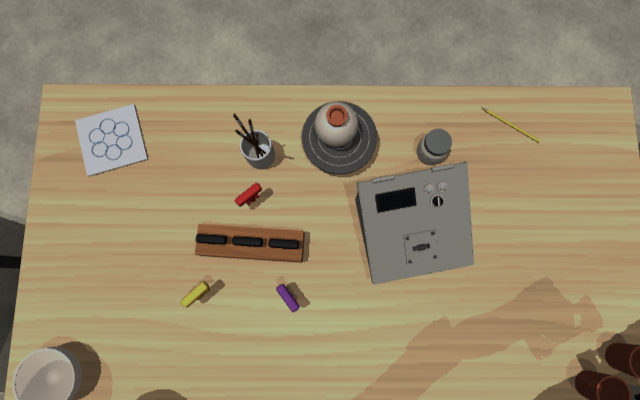

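```bash
python3 - <<'E'
import cv2
a=cv2.imread('pics/top0.png')[180:340,130:330]
cv2.imwrite('pics/topcrop.png',cv2.resize(a,None,fx=3.7,fy=3.7,interpolation=cv2.INTER_CUBIC))
a=cv2.imread('pics/top0.png')[170:310,340:500]
cv2.imwrite('pics/topcrop2.png',cv2.resize(a,None,fx=4,fy=4,interpolation=cv2.INTER_CUBIC))
a=cv2.imread('pics/scene0.png')[90:270,190:450]
cv2.imwrite('pics/scenecrop.png',cv2.resize(a,None,fx=3,fy=3,interpolation=cv2.INTER_CUBIC))
E
```

```text
(no output)
```

View pics/topcrop.png

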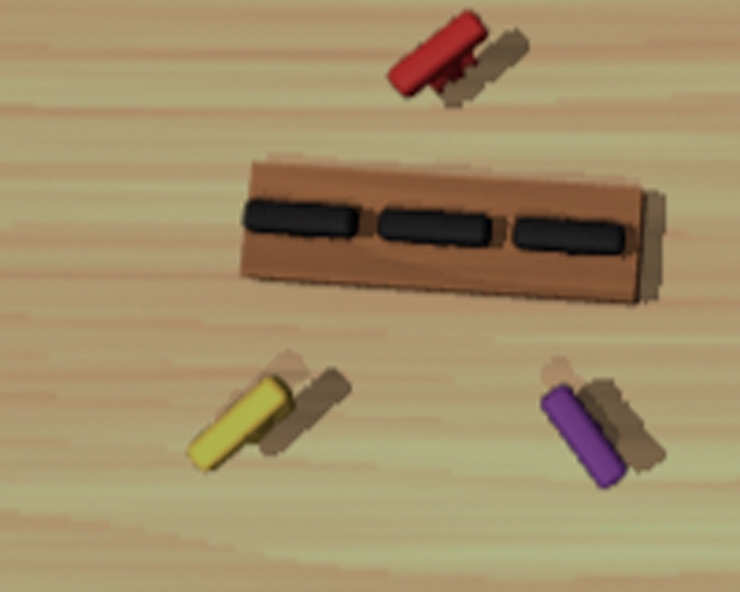

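View pics/topcrop2.png

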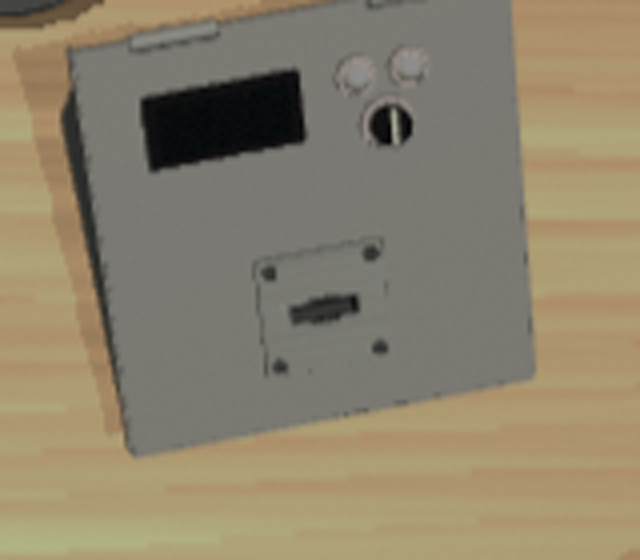

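View pics/scenecrop.png

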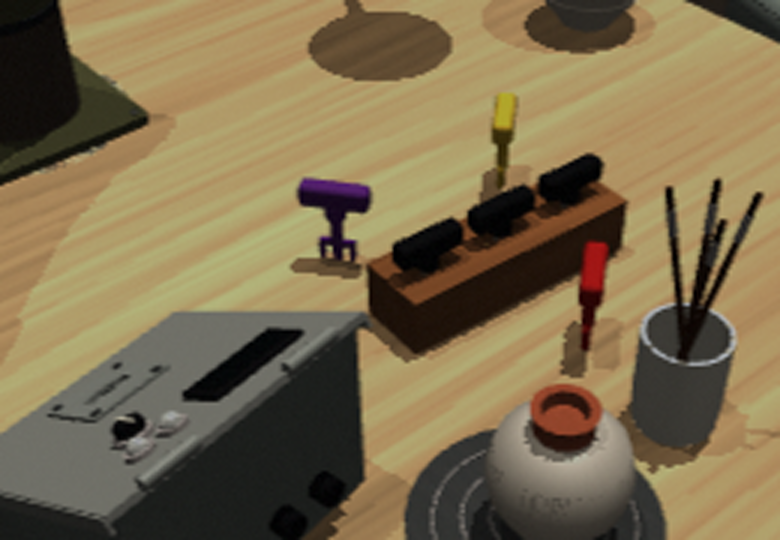

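```bash
cat >> h.py <<'E'
def ray(K,T,p):
    R,t=T[:3,:3],T[:3,3]; d=R.T@np.linalg.solve(K,[p[0],p[1],1.]); return -R.T@t,d
def onz(K,T,p,z):
    c,d=ray(K,T,p); return c+d*(z-c[2])/d[2]
def tri(obs):
    A=[];b=[]
    for K,T,p in obs:
        c,d=ray(K,T,p); d=d/np.linalg.norm(d); P=np.eye(3)-np.outer(d,d); A.append(P); b.append(P@c)
    A=np.vstack(A); b=np.hstack(b); x=np.linalg.lstsq(A,b,rcond=None)[0]; return x,np.linalg.norm(A@x-b)
E
python3 - <<'E'
import cv2
a=cv2.imread('pics/scene0.png')[185:315,165:320]
cv2.imwrite('pics/sc2.png',cv2.resize(a,None,fx=5,fy=4.6,interpolation=cv2.INTER_CUBIC))
a=cv2.imread('pics/scene0.png')[135:210,305:410]
cv2.imwrite('pics/sc3.png',cv2.resize(a,None,fx=7,fy=7,interpolation=cv2.INTER_CUBIC))
E
python3 - <<'E'
from h import *
s=snapshot('top');K,T=s['intrinsics'],s['extrinsics'];np.savez('cams.npz',Kt=K,Tt=T,Ks=(q:=snapshot('scene'))['intrinsics'],Ts=q['extrinsics'])
print(T[:3,:3].T@-T[:3,3])
for p in [(211.35,239.2),(247.3,241.6),(283.8,244.05)]: print('key',onz(K,T,p,.085))
for p in [(197.8,224),(303.2,230.3),(302.2,261.5),(195.5,254.5)]: print('block',onz(K,T,p,.056))
E
```

```text
[0.45208033 0.03043127 1.04278995]
key [0.54528209 0.27847377 0.085     ]
key [0.54026617 0.19964642 0.085     ]
key [0.53515022 0.11970293 0.085     ]
block [0.58255714 0.31837767 0.056     ]
block [0.5689525  0.07907688 0.056     ]
block [0.49874598 0.08047107 0.056     ]
block [0.51364059 0.31979682 0.056     ]
```

View pics/sc2.png

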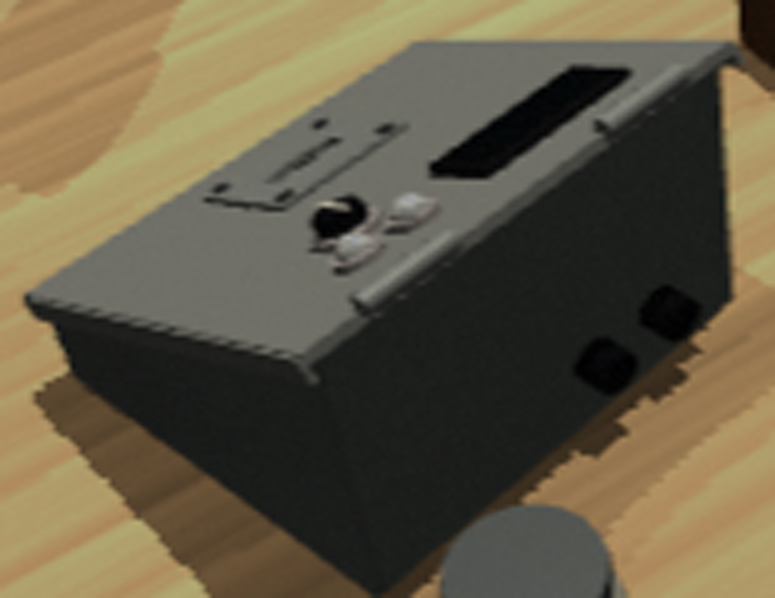

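View pics/sc3.png

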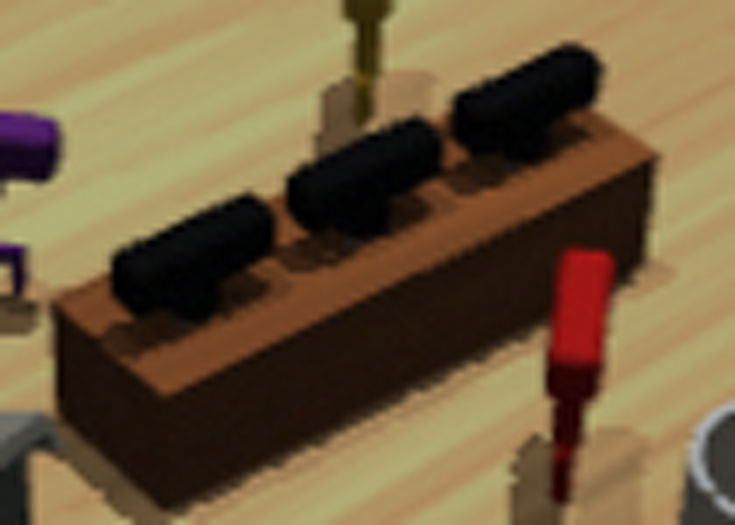

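```bash
python3 - <<'E'
from h import *
c=np.load('cams.npz');Kt,Tt,Ks,Ts=[c[k] for k in('Kt','Tt','Ks','Ts')]
t=lambda p:(p[0]/4+340,p[1]/4+170); s=lambda p:(p[0]/5+165,p[1]/4.6+185)
for n,a,b in [('fl',(133,455),(410,42)),('fr',(535,376),(28,300)),('bl',(70,48),(735,45)),('kw',(325,309),(308,160)),('b++',(268,273),(385,130)),('b+-',(371,254),(285,195)),('b-+',(279,367),(320,124)),('b--',(380,348),(222,188))]:
    x,r=tri([(Kt,Tt,t(a)),(Ks,Ts,s(b))]); print(n,np.round(x,4),round(r,4))
print(onz(Ks,Ts,(241,314.3),0))
# lid fit on top only: desk pose
from scipy.optimize import least_squares
import itertools
obs=[('t',(373.25,283.75),(-1,1)),('t',(473.75,264),(-1,-1)),('t',(357.5,182),(1,1)),('t',(466.5,163),(1,-1)),
('s',s((410,42)),(-1,1)),('s',s((28,300)),(-1,-1)),('s',s((735,45)),(1,1)),('s',s((302,363)),(1,-1))]
def pr(K,T,X): 
    q=K@(T[:3,:3]@X+T[:3,3]); return q[:2]/q[2]
def world(v,x,y,z):
    c,s_=np.cos(v[2]),np.sin(v[2]); return np.array([v[0]+c*x-s_*y,v[1]+s_*x+c*y,z])
def f(v):
    r=[]
    for cam,p,(i,j) in obs:
        X=world(v,i*v[3],j*v[4],.113+i*v[3]*np.tan(np.radians(28))+v[5])
        K,T=(Kt,Tt) if cam=='t' else (Ks,Ts); r+=list(pr(K,T,X)-p)
    return np.array(r)
S=least_squares(f,[.58,-.2,.15,.1,.11,0]); print(S.x,np.round(S.fun,1))
v=S.x
# keyway ray with lid plane
cy,sy=np.cos(v[2]),np.sin(v[2]);n=np.array([-np.sin(np.radians(28))*cy,-np.sin(np.radians(28))*sy,np.cos(np.radians(28))])
P=np.array([v[0],v[1],.113+v[5]])
for K,T,p in [(Kt,Tt,t((325,309))),(Ks,Ts,s((308,160)))]:
    c0,d=ray(K,T,p); print(c0+d*(n@(P-c0))/(n@d))
print(n)
E
```

```text
fl [ 0.4498 -0.0782  0.0586] 0.001
fr [ 0.4952 -0.3017  0.0562] 0.0031
bl [ 0.6562 -0.0359  0.1675] 0.0012
kw [ 0.5294 -0.1774  0.093 ] 0.0029
b++ [ 0.5471 -0.1457  0.1056] 0.0013
b+- [ 0.5575 -0.2008  0.1067] 0.0018
b-+ [ 0.4983 -0.1547  0.0802] 0.0016
b-- [ 0.5089 -0.2102  0.0802] 0.002
[ 0.69418012 -0.25506065  0.        ]
[ 0.57481014 -0.16919064  0.19534082  0.10453848  0.1145212  -0.00122468] [-0.3  0.1 -0.9 -0.1 -0.   0.3 -0.8 -1.3  0.9  0.6 -1.3 -0.1 -1.  -0.
 -0.5 -0.2]
[ 0.52893637 -0.18061696  0.08666843]
[ 0.52102854 -0.17202544  0.08343042]
[-0.46054295 -0.09112484  0.88294759]
```

```bash
cat >> h.py <<'E'
from scipy.spatial.transform import Rotation as Rn, Slerp
def Rzy(z,y):
    z=np.array(z,float);z/=np.linalg.norm(z);y=np.array(y,float);y-=z*(y@z);y/=np.linalg.norm(y)
    return np.column_stack([np.cross(y,z),y,z])
def plan(p,R,n=None,show=99):
    s=get_state();p0=s['tool_pos'];R0=Rn.from_quat(s['eef_rot']);R1=Rn.from_matrix(R)
    dl=np.linalg.norm(p-p0)*1000;da=np.degrees((R0.inv()*R1).magnitude())
    if n is None:n=int(max(np.ceil(dl/38),np.ceil(da/6.5),1))
    sl=Slerp([0,1],Rn.concatenate([R0,R1]));out=[]
    print('t',round(s['clock'],2),'pos',np.round(p0,4),'dist',round(dl,1),'ang',round(da,1),'n',n,'F',np.round(s['contact_force'],1),'op',round(s['opening'],3))
    print('total tool-frame mm',np.round(R0.inv().apply(p-p0)*1000,1),'rot',np.round((R0.inv()*R1).as_rotvec(degrees=True),1))
    for i in range(min(n,show)):
        a,b=sl(i/n),sl((i+1)/n)
        print('  ',np.round(a.inv().apply((p-p0)/n*1000),1).tolist(),np.round((a.inv()*b).as_rotvec(degrees=True),2).tolist())
YB=np.radians(-3.65);BC=np.array([.5406,.1995])
YD=0.193;S28,C28=np.sin(np.radians(28)),np.cos(np.radians(28))
def lockaxes(yd=YD):
    c,s=np.cos(yd),np.sin(yd); n=np.array([-S28*c,-S28*s,C28]); x=np.array([C28*c,C28*s,S28]); return x,np.cross(n,x),n
KW=np.array([.5283,-.1785,.090])
E
python3 - <<'E'
from h import *
s=get_state(); 
T=np.array([[0.4419,-0.8971,-0.0004,-0.6241],[-0.8523,-0.4199,0.3119,-0.0428],[-0.28,-0.1374,-0.9501,0.3916],[0,0,0,1]])
Tt=np.eye(4);Tt[:3,:3]=Rn.from_quat(s['eef_rot']).as_matrix();Tt[:3,3]=s['tool_pos']
print(np.round(T@Tt,3)) # tool->cam
x,y,n=lockaxes(); print(x,y,n)
plan(KW+n*.13-x*.03,Rzy(-n,x))
E
```

```text
[[-0.001  1.     0.     0.001]
 [-0.95  -0.001 -0.312  0.031]
 [-0.312 -0.001  0.95   0.164]
 [ 0.     0.     0.     1.   ]]
[0.86655412 0.16935293 0.46947156] [-0.19180405  0.98143324  0.        ] [-0.460755   -0.09004655  0.88294759]
t 1.3 pos [ 0.2768 -0.5603  0.2387] dist 403.7 ang 79.1 n 13 F [-1.2 -0.2 -0. ] op 1.001
total tool-frame mm [ 310.1 -254.    48. ] rot [-23.9  18.2 -73.2]
   [23.9, -19.5, 3.7] [-1.84, 1.4, -5.63]
   [25.6, -17.2, 3.7] [-1.84, 1.4, -5.63]
   [27.1, -14.8, 3.8] [-1.84, 1.4, -5.63]
   [28.3, -12.2, 4.1] [-1.84, 1.4, -5.63]
   [29.2, -9.5, 4.4] [-1.84, 1.4, -5.63]
   [29.9, -6.7, 4.9] [-1.84, 1.4, -5.63]
   [30.3, -3.9, 5.5] [-1.84, 1.4, -5.63]
   [30.4, -1.1, 6.1] [-1.84, 1.4, -5.63]
   [30.2, 1.7, 6.9] [-1.84, 1.4, -5.63]
   [29.8, 4.4, 7.7] [-1.84, 1.4, -5.63]
   [29.0, 7.0, 8.6] [-1.84, 1.4, -5.63]
   [28.0, 9.5, 9.6] [-1.84, 1.4, -5.63]
   [26.7, 11.9, 10.6] [-1.84, 1.4, -5.63]
```

```bash
python3 -m creep '[24,-19.5,3.7,-1.8,1.4,-5.6, 25.6,-17,3.7,-1.8,1.4,-5.6, 27,-14.8,3.8,-1.8,1.4,-5.6, 28.3,-12,4,-1.8,1.4,-5.6, 29.2,-9.5,4.4,-1.8,1.4,-5.6]' 88
python3 -m creep '[30,-6.7,5,-1.8,1.4,-5.6, 30.3,-4,5.5,-1.8,1.4,-5.6, 30.4,-1,6,-1.8,1.4,-5.6, 30.2,1.7,7,-1.8,1.4,-5.6, 29.8,4.4,7.7,-1.8,1.4,-5.6]'
python3 - <<'E'
from h import *
x,y,n=lockaxes()
plan(KW+n*.13-x*.03,Rzy(-n,x))
E
```

```text
clock: 1.72
tool_pos: [0.3417, -0.4242, 0.2205]
eef_rot: [0.882, 0.459, 0.077, 0.071]
contact_force: [0.8, 0.5, 0.1]
opening: 0.994
clock: 2.13
tool_pos: [0.4024, -0.2842, 0.2044]
eef_rot: [0.731, 0.654, 0.146, 0.127]
contact_force: [0.2, -1.3, 0.1]
opening: 1.0
t 2.13 pos [ 0.4024 -0.2842  0.2044] dist 98.4 ang 17.9 n 3 F [ 0.2 -1.3  0.1] op 1.0
total tool-frame mm [91.8 21.7 28.3] rot [ -5.4   4.8 -16.4]
   [30.6, 7.2, 9.4] [-1.8, 1.59, -5.48]
   [29.5, 9.8, 10.5] [-1.8, 1.59, -5.48]
   [28.1, 12.2, 11.7] [-1.8, 1.59, -5.48]
```

```bash
python3 -m creep '[30.6,7,9.5,-1.8,1.6,-5.5, 29.5,10,10.5,-1.8,1.6,-5.5, 28,12,11.5,-1.8,1.6,-5.5, 0,0,0,0,0,0, 0,0,0,0,0,0]'
python3 - <<'E'
from h import *
x,y,n=lockaxes()
plan(KW+n*.13-x*.03,Rzy(-n,x))
s=snap('wrist','w1');np.savez('w1.npz',K=s['intrinsics'],T=s['extrinsics'])
print(find_in('keyway','wrist'))
E
```

```text
clock: 2.55
tool_pos: [0.4109, -0.2652, 0.2008]
eef_rot: [0.705, 0.681, 0.15, 0.126]
contact_force: [0.1, -0.3, 0.4]
opening: 0.996
t 2.55 pos [ 0.4109 -0.2652  0.2008] dist 77.4 ang 13.9 n 3 F [ 0.1 -0.3  0.4] op 0.996
total tool-frame mm [70.3 22.4 23.2] rot [ -5.2   3.3 -12.4]
   [23.4, 7.5, 7.7] [-1.74, 1.11, -4.13]
   [22.7, 8.9, 8.4] [-1.74, 1.11, -4.13]
   [21.8, 10.2, 9.2] [-1.74, 1.11, -4.13]
[{'xy': [380.3, 90.4], 'score': 0.91}]
```

View pics/w1.png

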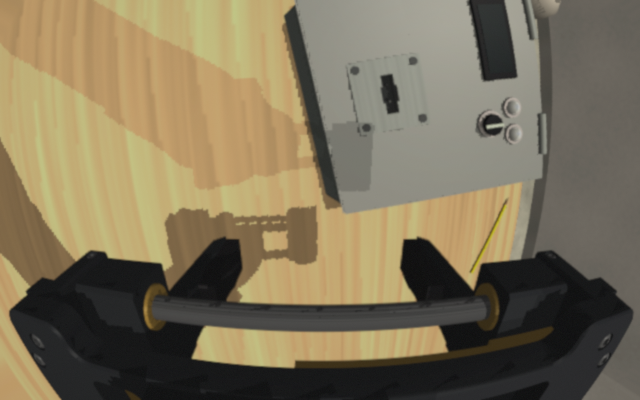

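```bash
python3 -c "
from h import *
print(get_state()['q'].round(3))"
python3 -m creep '[23,7.5,7.7,-1.7,1.1,-4]'
python3 -c "
from h import *
print(get_state()['q'].round(3))"
python3 -m creep '[23,7.5,7.7,-1.7,1.1,-4]'
python3 -c "
from h import *
print(get_state()['q'].round(3))"
```

```text
[ 1.017  0.58  -0.567  2.279  1.098  0.074 -0.545]
clock: 2.73
tool_pos: [0.4106, -0.258, 0.1979]
eef_rot: [0.699, 0.688, 0.15, 0.124]
contact_force: [-0.8, -0.1, -0.4]
opening: 0.996
[ 1.038  0.593 -0.619  2.287  1.28   0.102 -0.719]
clock: 2.82
tool_pos: [0.4117, -0.2446, 0.1932]
eef_rot: [0.685, 0.702, 0.152, 0.121]
contact_force: [-0.6, 0.8, -1.4]
opening: 0.995
[ 1.089  0.629 -0.741  2.301  1.472  0.177 -0.897]
```

```bash
python3 -m creep '[23,7.5,7.7,-1.7,1.1,-4,23,8,8,-1.7,1.1,-4]'
python3 -c "
from h import *
print(get_state()['q'].round(3))
x,y,n=lockaxes()
plan(KW+n*.13-x*.03,Rzy(-n,x))"
```

```text
clock: 2.98
tool_pos: [0.4241, -0.2127, 0.1873]
eef_rot: [0.644, 0.734, 0.168, 0.135]
contact_force: [-0.2, 1.3, -0.9]
opening: 0.998
[ 1.11   0.687 -0.883  2.35   1.84   0.273 -1.217]
t 2.98 pos [ 0.4241 -0.2127  0.1873] dist 25.5 ang 4.7 n 1 F [-0.2  1.3 -0.9] op 0.998
total tool-frame mm [14.8 19.9  5.8] rot [-3.1  0.5 -3.5]
   [14.8, 19.9, 5.8] [-3.13, 0.54, -3.53]
```

```bash
python3 -m creep '[14.8,20,5.8,-3.1,0.5,-3.5]'
python3 -c "
from h import *
print(get_state()['q'].round(3))
x,y,n=lockaxes()
plan(KW+n*.13,Rzy(-n,x))"
```

```text
clock: 3.07
tool_pos: [0.4417, -0.1953, 0.1905]
eef_rot: [0.617, 0.749, 0.186, 0.154]
contact_force: [-1.2, 0.9, 0.4]
opening: 0.994
[ 1.135  0.739 -1.002  2.368  1.958  0.361 -1.298]
t 3.07 pos [ 0.4417 -0.1953  0.1905] dist 30.7 ang 0.1 n 1 F [-1.2  0.9  0.4] op 0.994
total tool-frame mm [-0.2 30.7  0.1] rot [-0.   0.1  0. ]
   [-0.2, 30.7, 0.1] [-0.05, 0.1, 0.04]
```

```bash
python3 -m creep '[0,30,0,0,0,0,0,0,0,0,0,0]'
python3 - <<'E'
from h import *
print(get_state()['q'].round(3))
s=snap('wrist','w2');st=get_state();np.savez('w2.npz',K=s['intrinsics'],T=s['extrinsics'])
x,y,n=lockaxes()
plan(KW+n*.13,Rzy(-n,x))
E
```

```text
clock: 3.23
tool_pos: [0.4688, -0.1844, 0.2019]
eef_rot: [0.614, 0.751, 0.192, 0.149]
contact_force: [0.3, -0.9, 1.1]
opening: 0.998
[ 1.056  0.697 -0.926  2.306  1.849  0.277 -1.219]
t 3.28 pos [ 0.4648 -0.1858  0.1996] dist 7.7 ang 0.9 n 1 F [-0.5  0.3 -1.6] op 0.999
total tool-frame mm [-5.   4.8 -3.4] rot [-0.2 -0.8  0. ]
   [-5.0, 4.8, -3.4] [-0.22, -0.83, 0.05]
```

View pics/w2.png

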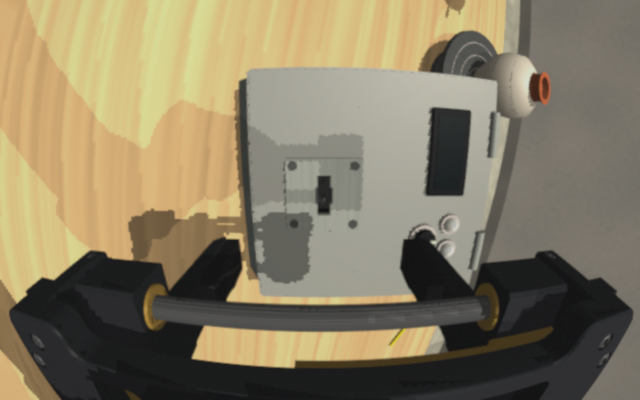

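```bash
python3 - <<'E'
import cv2
a=cv2.imread('pics/w2.png')[145:245,270:380]
cv2.imwrite('pics/w2c.png',cv2.resize(a,None,fx=6,fy=6,interpolation=cv2.INTER_CUBIC))
a=cv2.imread('pics/w1.png')[45:145,335:445]
cv2.imwrite('pics/w1c.png',cv2.resize(a,None,fx=6,fy=6,interpolation=cv2.INTER_CUBIC))
E
```

```text
(no output)
```

View pics/w2c.png

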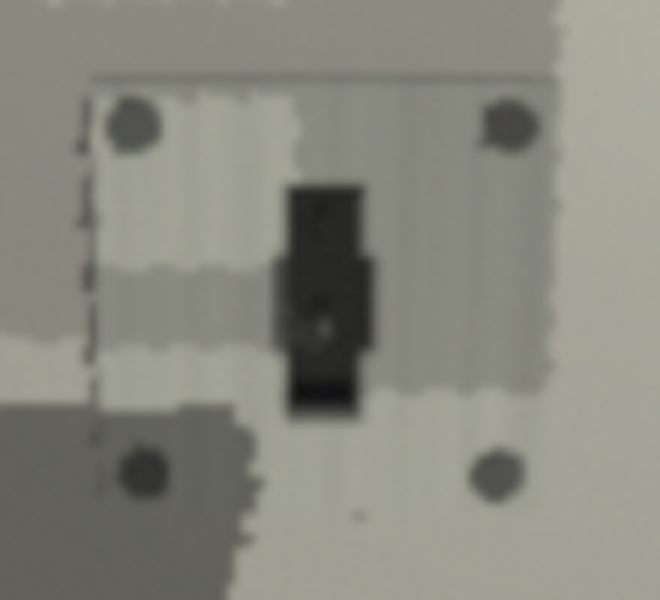

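View pics/w1c.png

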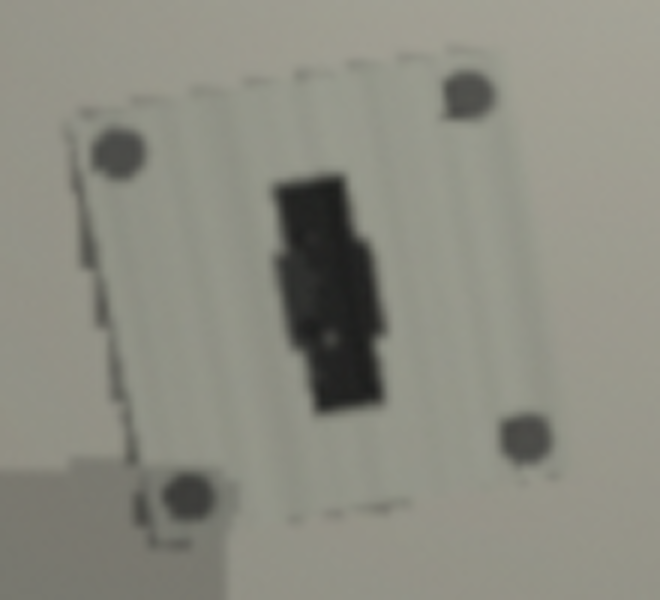

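```bash
cat >> h.py <<'E'
def rayf(K,T,p):
    R,t=T[:3,:3],T[:3,3]; v=np.array([(p[0]-K[0,2])/K[0,0],(p[1]-K[1,2])/K[1,1]]); r=np.linalg.norm(v)
    d=np.array([*(v/r*np.sin(r)),np.cos(r)]) if r>0 else np.array([0,0,1.]); return -R.T@t,R.T@d
def tri2(rays):
    A=[];b=[]
    for c,d in rays:
        d=d/np.linalg.norm(d); P=np.eye(3)-np.outer(d,d); A.append(P); b.append(P@c)
    A=np.vstack(A); b=np.hstack(b); x=np.linalg.lstsq(A,b,rcond=None)[0]; return x,(A@x-b).reshape(-1,3)
E
python3 - <<'E'
from h import *
c=np.load('cams.npz');w1=np.load('w1.npz');w2=np.load('w2.npz')
t=lambda p:((p[0]+.5)/4-.5+340,(p[1]+.5)/4-.5+170)
g1=lambda p:((p[0]+.5)/6-.5+335,(p[1]+.5)/6-.5+45);g2=lambda p:((p[0]+.5)/6-.5+270,(p[1]+.5)/6-.5+145)
d={'kw':((325,309),(330,293.5),(325,300)),'++':((268,273),(469,95),(511,125)),'+-':((371,254),(527,437),(497,474)),'-+':((279,367),(118,153),(133,125)),'--':((380,348),(189,497),(144,474))}
B={}
for k,(a,b,e) in d.items():
    x,r=tri2([ray(c['Kt'],c['Tt'],t(a)),rayf(w1['K'],w1['T'],g1(b)),rayf(w2['K'],w2['T'],g2(e))])
    x2,r2=tri2([rayf(w1['K'],w1['T'],g1(b)),rayf(w2['K'],w2['T'],g2(e))])
    B[k]=x;print(k,np.round(x,4),np.round(np.linalg.norm(r,axis=1),4),'wrist',np.round(x2,4))
    # wrist2 only on z plane
m=sum(B[k] for k in B if k!='kw')/4;print('mean',m)
ex=(B['++']+B['+-']-B['-+']-B['--'])/2;ey=(B['++']-B['+-']+B['-+']-B['--'])/2;nn=np.cross(ex,ey);nn/=np.linalg.norm(nn)
print(ex,ey,np.linalg.norm(ex),np.linalg.norm(ey),nn,'yaw',np.degrees(np.arctan2(-ey[0],ey[1])),np.degrees(np.arcsin(ex[2]/np.linalg.norm(ex))))
E
```

```text
kw [ 0.5291 -0.1774  0.0936] [0.0009 0.0003 0.0006] wrist [ 0.5299 -0.1771  0.0923]
++ [ 0.5472 -0.1452  0.1076] [0.0001 0.0001 0.0002] wrist [ 0.5476 -0.1451  0.1071]
+- [ 0.5575 -0.2003  0.1079] [0.0006 0.0003 0.0003] wrist [ 0.5572 -0.1999  0.1082]
-+ [ 0.4984 -0.1547  0.0811] [0.0001 0.0001 0.0001] wrist [ 0.4983 -0.1547  0.0814]
-- [ 0.509  -0.2098  0.0818] [0.0005 0.0001 0.0004] wrist [ 0.5096 -0.2098  0.0807]
mean [ 0.52804213 -0.17748686  0.09459932]
[0.04864596 0.00952186 0.02631591] [-0.01043276  0.05509391 -0.00054783] 0.056121493950585556 0.05607567695845942 [-0.46235767 -0.07877147  0.88318766] yaw 10.72275239526574 27.96353818188073
```

```bash
sed -i 's/^YD=.*;S28/YD=np.radians(10.75);S28/; s/^KW=.*/KW=np.array([.5283,-.1775,.0940])/' h.py
cat >> h.py <<'E'
def down(yaw): # vertical tool with jaw(y) azimuth yaw deg
    a=np.radians(yaw); return Rzy([0,0,-1],[np.cos(a),np.sin(a),0])
def key(i): # i=-1,0,1 slot
    return np.array([BC[0]-np.sin(YB)*.08*i,BC[1]+np.cos(YB)*.08*i])
E
python3 -m creep '[0,0,0,0,0,7,0,0,0,0,0,7]'
python3 - <<'E'
from h import *
print(get_state()['q'].round(3))
plan(np.array([.5,0,.22]),down(-90))
E
```

```text
clock: 3.45
tool_pos: [0.4631, -0.1876, 0.1987]
eef_rot: [0.706, 0.667, 0.204, 0.122]
contact_force: [-0.8, 0.2, 0.3]
opening: 1.002
[ 1.089  0.719 -0.981  2.311  1.788  0.328 -1.412]
t 3.45 pos [ 0.4631 -0.1876  0.1987] dist 192.4 ang 90.2 n 14 F [-0.8  0.2  0.3] op 1.002
total tool-frame mm [189.8  27.5  16.3] rot [ 15.6 -25.9  85. ]
   [13.6, 2.0, 1.2] [1.11, -1.85, 6.07]
   [13.7, 0.5, 0.7] [1.11, -1.85, 6.07]
   [13.7, -0.9, 0.3] [1.11, -1.85, 6.07]
   [13.5, -2.4, -0.1] [1.11, -1.85, 6.07]
   [13.2, -3.8, -0.5] [1.11, -1.85, 6.07]
   [12.7, -5.2, -0.9] [1.11, -1.85, 6.07]
   [12.1, -6.5, -1.1] [1.11, -1.85, 6.07]
   [11.3, -7.8, -1.4] [1.11, -1.85, 6.07]
   [10.3, -8.9, -1.6] [1.11, -1.85, 6.07]
   [9.3, -10.0, -1.7] [1.11, -1.85, 6.07]
   [8.1, -11.0, -1.8] [1.11, -1.85, 6.07]
   [6.8, -11.8, -1.8] [1.11, -1.85, 6.07]
   [5.5, -12.5, -1.8] [1.11, -1.85, 6.07]
   [4.1, -13.0, -1.7] [1.11, -1.85, 6.07]
```

```bash
python3 - <<'E'
from h import *
k=key(-1);print(k)
plan(np.array([*k,.19]),down(-3.65))
E
```

```text
[0.53550708 0.11966228]
t 3.45 pos [ 0.4631 -0.1876  0.1987] dist 315.8 ang 27.5 n 9 F [-0.8  0.2  0.3] op 1.002
total tool-frame mm [305.7  36.3  70.8] rot [26.4 -7.5  0.4]
   [34.0, 4.0, 7.9] [2.94, -0.83, 0.05]
   [34.1, 4.4, 7.2] [2.94, -0.83, 0.05]
   [34.2, 4.7, 6.4] [2.94, -0.83, 0.05]
   [34.3, 5.0, 5.7] [2.94, -0.83, 0.05]
   [34.4, 5.2, 4.9] [2.94, -0.83, 0.05]
   [34.4, 5.4, 4.1] [2.94, -0.83, 0.05]
   [34.5, 5.6, 3.4] [2.94, -0.83, 0.05]
   [34.5, 5.7, 2.6] [2.94, -0.83, 0.05]
   [34.6, 5.8, 1.8] [2.94, -0.83, 0.05]
```

```bash
python3 -m creep '[34,4,8,3,-0.8,0,34,4.4,7,3,-0.8,0,34,4.7,6.4,3,-0.8,0,34.3,5,5.7,3,-0.8,0,34.4,5.2,5,3,-0.8,0]'
python3 - <<'E'
from h import *
k=key(-1)
plan(np.array([*k,.19]),down(-3.65))
E
```

```text
clock: 3.87
tool_pos: [0.4944, -0.0417, 0.1871]
eef_rot: [0.745, 0.661, 0.071, 0.049]
contact_force: [1.6, -0.8, 0.1]
opening: 1.0
t 3.87 pos [ 0.4944 -0.0417  0.1871] dist 166.5 ang 10.3 n 5 F [ 1.6 -0.8  0.1] op 1.0
total tool-frame mm [165.   21.2   7.4] rot [ 9.6 -2.1 -3.2]
   [33.0, 4.2, 1.5] [1.92, -0.41, -0.63]
   [33.0, 4.7, 1.1] [1.92, -0.41, -0.63]
   [32.9, 5.0, 0.7] [1.92, -0.41, -0.63]
   [32.9, 5.4, 0.3] [1.92, -0.41, -0.63]
   [32.8, 5.8, -0.1] [1.92, -0.41, -0.63]
```

```bash
python3 -m creep '[33,4.2,1.5,1.9,-0.4,-0.6,33,4.7,1,1.9,-0.4,-0.6,33,5,0.7,1.9,-0.4,-0.6,33,5.4,0.3,1.9,-0.4,-0.6,33,5.8,0,1.9,-0.4,-0.6]'
python3 - <<'E'
from h import *
k=key(-1)
s=snap('wrist','w3');np.savez('w3.npz',K=s['intrinsics'],T=s['extrinsics']);print([(np.round(d['xy'],1),round(d['score'],2)) for d in find_in('key_1_handle','wrist')])
plan(np.array([*k,.19]),down(-3.65));print(get_state()['q'].round(2))
E
```

```text
clock: 4.28
tool_pos: [0.5331, 0.1212, 0.1895]
eef_rot: [0.733, 0.681, -0.01, -0.003]
contact_force: [0.9, -0.4, -0.2]
opening: 0.999
[(array([206.6,   8.6]), 0.89), (array([327.5,  19. ]), 0.74)]
t 4.38 pos [0.5346 0.1275 0.1903] dist 7.9 ang 0.9 n 1 F [-0.9  1.   0.5] op 1.001
total tool-frame mm [-7.8  1.4  0.3] rot [-0.8  0.2 -0.2]
   [-7.8, 1.4, 0.3] [-0.82, 0.17, -0.25]
[ 0.22  0.83 -0.97  1.81  0.82  0.98 -1.17]
```

View pics/w3.png

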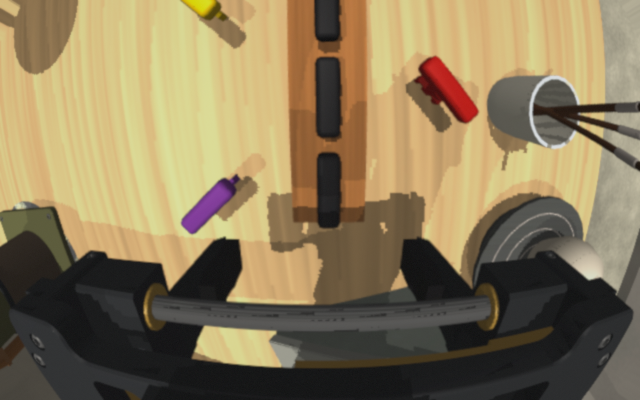

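```bash
python3 - <<'E'
from h import *
import cv2
w=np.load('w3.npz')
for p in [(329,189.5),(328.5,97.5)]:
    c,d=rayf(w['K'],w['T'],p); print((c+d*(.085-c[2])/d[2]))
print(key(-1),key(0))
a=cv2.imread('pics/w3.png')[40:240,270:390]
cv2.imwrite('pics/w3c.png',cv2.resize(a,None,fx=4,fy=3,interpolation=cv2.INTER_CUBIC))
plan(np.array([*key(-1),.10]),down(-3.65))
E
```

```text
[0.53754694 0.12458931 0.085     ]
[0.54246776 0.20119104 0.085     ]
[0.53550708 0.11966228] [0.5406 0.1995]
t 4.38 pos [0.5346 0.1275 0.1903] dist 90.6 ang 0.9 n 3 F [-0.9  1.   0.5] op 1.001
total tool-frame mm [-7.5  2.7 90.3] rot [-0.8  0.2 -0.2]
   [-2.5, 0.9, 30.1] [-0.27, 0.06, -0.08]
   [-2.5, 0.8, 30.1] [-0.27, 0.06, -0.08]
   [-2.6, 0.6, 30.1] [-0.27, 0.06, -0.08]
```

View pics/w3c.png

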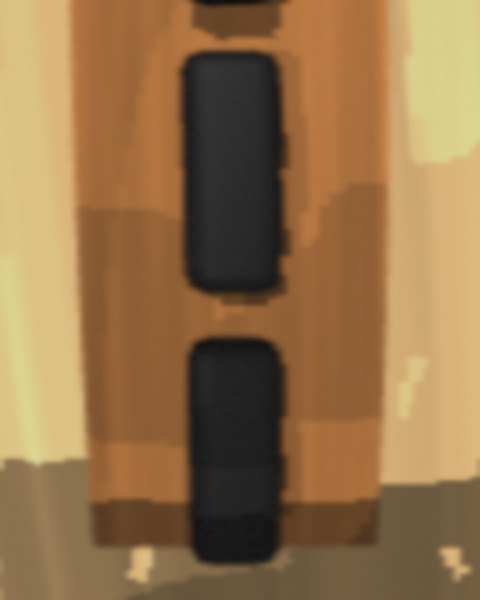

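```bash
python3 -m creep '[-7.5,2.5,30,-0.8,0.2,-0.2,0,0,25,0,0,0,0,0,0,0,0,0]'
python3 - <<'E'
from h import *
s=snap('wrist','w4');np.savez('w4.npz',K=s['intrinsics'],T=s['extrinsics'])
s=snap('top','t4')
plan(np.array([*key(-1),.10]),down(-3.65))
E
```

```text
clock: 4.63
tool_pos: [0.5362, 0.1184, 0.1348]
eef_rot: [0.73, 0.684, -0.001, 0.001]
contact_force: [-0.7, -0.0, -0.1]
opening: 1.0
t 4.73 pos [0.5377 0.1193 0.1379] dist 37.9 ang 0.3 n 1 F [0.1 0.6 0.9] op 1.0
total tool-frame mm [ 0.3 -2.4 37.9] rot [ 0.2  0.  -0.1]
   [0.3, -2.4, 37.9] [0.24, 0.0, -0.14]
```

View pics/w4.png

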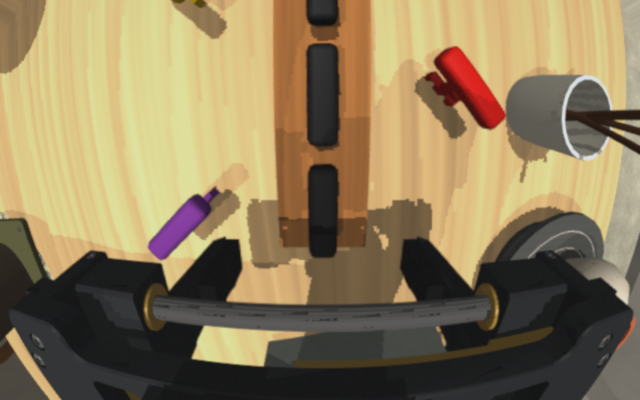

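```bash
cat >> h.py <<'E'
def prf(K,T,X):
    q=T[:3,:3]@X+T[:3,3]; r=np.hypot(q[0],q[1]); th=np.arctan2(r,q[2]); return np.array([K[0,2]+K[0,0]*th*q[0]/r,K[1,2]+K[1,1]*th*q[1]/r])
def box(c,R,h): return [c+R@(np.array([i,j,k])*h) for i in(-1,1) for j in(-1,1) for k in(-1,1)]
E
python3 - <<'E'
from h import *
w=np.load('w4.npz')
R=np.array([[np.cos(YB),-np.sin(YB),0],[np.sin(YB),np.cos(YB),0],[0,0,1]])
for i in(-1,0):
  P=np.array([prf(w['K'],w['T'],X) for X in box(np.array([*key(i),.079]),R,[.01,.033,.011])])
  print(P.min(0),P.max(0)); print(np.round(P,0).tolist())
E
```

```text
[305.09723173 165.16093249] [336.56366684 263.25253382]
[[308.0, 249.0], [307.0, 263.0], [307.0, 165.0], [305.0, 173.0], [334.0, 249.0], [335.0, 263.0], [335.0, 165.0], [337.0, 173.0]]
[303.79542413  45.15055632] [337.038651   151.12774122]
[[306.0, 146.0], [305.0, 151.0], [306.0, 51.0], [304.0, 45.0], [335.0, 146.0], [337.0, 151.0], [335.0, 50.0], [337.0, 45.0]]
```

```bash
python3 - <<'E'
from h import *
plan(np.array([*(key(-1)+[.001,.0012]),.062]),down(-3.65))
E
```

```text
t 4.73 pos [0.5377 0.1193 0.1379] dist 75.9 ang 0.3 n 2 F [0.1 0.6 0.9] op 1.0
total tool-frame mm [ 1.5 -1.6 75.9] rot [ 0.2  0.  -0.1]
   [0.8, -0.8, 37.9] [0.12, 0.0, -0.07]
   [0.8, -0.7, 37.9] [0.12, 0.0, -0.07]
```

```bash
python3 -m creep '[1.5,-1.5,30,0.2,0,-0.1,0,0,25,0,0,0,0,0,0,0,0,0,0,0,0,0,0,0]'
python3 - <<'E'
from h import *
s=snap('wrist','w5');np.savez('w5.npz',K=s['intrinsics'],T=s['extrinsics'])
R=np.array([[np.cos(YB),-np.sin(YB),0],[np.sin(YB),np.cos(YB),0],[0,0,1]])
for i in(-1,0):
  P=np.array([prf(s['intrinsics'],s['extrinsics'],X) for X in box(np.array([*key(i),.079]),R,[.01,.033,.011])])
  print(P.min(0),P.max(0))
plan(np.array([*(key(-1)+[.001,.0012]),.062]),down(-3.65))
E
```

```text
clock: 5.07
tool_pos: [0.54, 0.1194, 0.0885]
eef_rot: [0.731, 0.682, 0.004, 0.003]
contact_force: [0.7, 0.3, 0.5]
opening: 1.0
[292.95129197 185.45975021] [333.42156818 305.18050832]
[289.45568938  31.67402813] [333.54838502 170.6766218 ]
t 5.12 pos [0.5401 0.1192 0.0886] dist 26.9 ang 0.6 n 1 F [ 0.2 -0.7  0.3] op 0.999
total tool-frame mm [ 1.3 -3.9 26.6] rot [ 0.5 -0.1 -0.4]
   [1.3, -3.9, 26.6] [0.52, -0.09, -0.37]
```

View pics/w5.png

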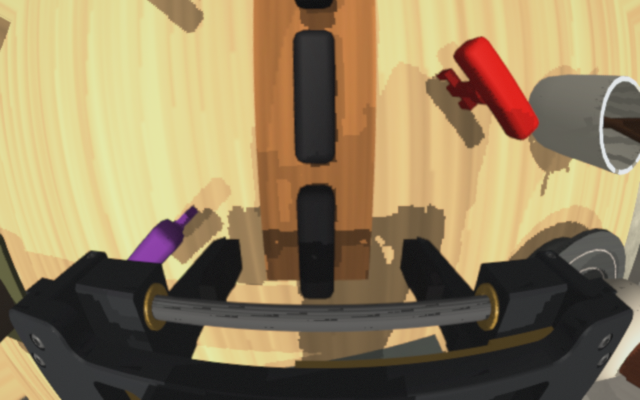

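```bash
python3 -m creep '[1.3,-3.5,15,0.5,0,-0.3,0,0,7,0,0,0,0,0,0,0,0,0]'
python3 - <<'E'
from h import *
plan(np.array([*(key(-1)+[.001,.0012]),.062]),down(-3.65))
E
```

```text
clock: 5.37
tool_pos: [0.539, 0.1212, 0.0693]
eef_rot: [0.73, 0.683, 0.003, 0.001]
contact_force: [0.5, -0.6, 0.5]
opening: 0.996
t 5.37 pos [0.539  0.1212 0.0693] dist 7.7 ang 0.4 n 1 F [ 0.5 -0.6  0.5] op 0.996
total tool-frame mm [-0.6 -2.5  7.3] rot [ 0.3 -0.2 -0.2]
   [-0.6, -2.5, 7.3] [0.34, -0.22, -0.15]
```

```bash
python3 -m creep '[-0.5,-2.5,7,0.3,-0.2,-0.2,0,0,0,0,0,0]'
python3 -m creep '[0,0,0,0,0,0,0,0,0,0,0,0,0,0,0,0,0,0,0,0,0,0,0,0,0,0,0,0,0,0]' 0 45
python3 - <<'E'
from h import *
plan(np.array([*(key(-1)+[.001,.0012]),.062]),down(-3.65));print(get_state()['opening']*88)
E
```

```text
clock: 5.53
tool_pos: [0.5366, 0.121, 0.0622]
eef_rot: [0.729, 0.685, 0.0, 0.0]
contact_force: [-0.5, 0.2, 0.2]
opening: 0.997
clock: 5.95
tool_pos: [0.5367, 0.1216, 0.0625]
eef_rot: [0.729, 0.685, 0.001, 0.0]
contact_force: [0.2, 0.0, -0.3]
opening: 0.643
t 5.95 pos [0.5367 0.1216 0.0625] dist 0.9 ang 0.1 n 1 F [ 0.2  0.  -0.3] op 0.643
total tool-frame mm [-0.8 -0.1  0.5] rot [ 0.1 -0.1  0.1]
   [-0.8, -0.1, 0.5] [0.06, -0.05, 0.1]
56.60404501763512
```

```bash
python3 -m creep '[0,0,0,0,0,0,0,0,0,0,0,0,0,0,0,0,0,0,0,0,0,0,0,0,0,0,0,0,0,0]'
python3 -m creep '[0,0,0,0,0,0,0,0,0,0,0,0]'
```

```text
clock: 6.37
tool_pos: [0.537, 0.1217, 0.0629]
eef_rot: [0.729, 0.685, 0.001, 0.0]
contact_force: [-0.3, -0.1, -0.4]
opening: 0.267
clock: 6.53
tool_pos: [0.537, 0.1217, 0.063]
eef_rot: [0.729, 0.685, 0.001, 0.0]
contact_force: [-0.2, 0.6, 0.1]
opening: 0.223
```

```bash
python3 -m creep '[0,0,-30,0,0,0,0,0,-35,0,0,0,0,0,-35,0,0,0,0,0,0,0,0,0]'
python3 - <<'E'
from h import *
s=snap('wrist','w6');np.savez('w6.npz',K=s['intrinsics'],T=s['extrinsics'])
x,y,n=lockaxes()
print(get_state()['q'].round(2))
plan(KW+n*.13,Rzy(-n,x))
E
```

```text
clock: 6.87
tool_pos: [0.5373, 0.1209, 0.1638]
eef_rot: [0.729, 0.685, -0.0, -0.0]
contact_force: [0.7, 0.6, -1.4]
opening: 0.219
[ 0.22  0.86 -0.94  1.84  0.88  0.92 -1.2 ]
t 6.92 pos [0.5363 0.1196 0.1612] dist 319.4 ang 31.6 n 9 F [ 1.  -0.4 -2.4] op 0.222
total tool-frame mm [-312.2  -48.6  -46.6] rot [-28.1   3.6 -14. ]
   [-34.7, -5.4, -5.2] [-3.12, 0.4, -1.56]
   [-34.5, -6.0, -5.7] [-3.12, 0.4, -1.56]
   [-34.3, -6.7, -6.3] [-3.12, 0.4, -1.56]
   [-34.0, -7.2, -6.9] [-3.12, 0.4, -1.56]
   [-33.8, -7.8, -7.6] [-3.12, 0.4, -1.56]
   [-33.5, -8.2, -8.3] [-3.12, 0.4, -1.56]
   [-33.2, -8.7, -9.0] [-3.12, 0.4, -1.56]
   [-32.9, -9.1, -9.7] [-3.12, 0.4, -1.56]
   [-32.6, -9.4, -10.4] [-3.12, 0.4, -1.56]
```

View pics/w6.png

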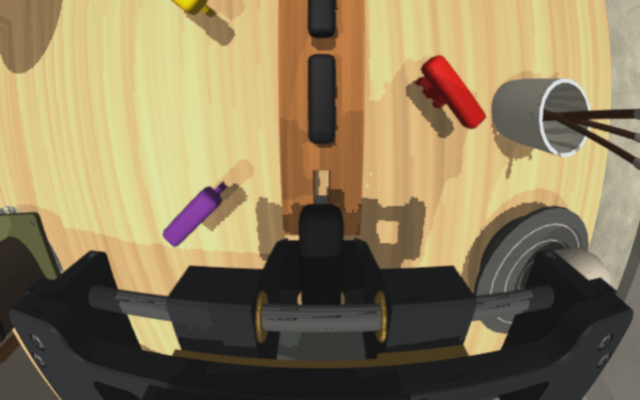

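```bash
cat >> h.py <<'E'
TC=np.array([[-0.001,1,0,.001],[-.95,-.001,-.312,.031],[-.312,-.001,.95,.164]])
E
python3 - <<'E'
from h import *
import cv2
K=np.load('w6.npz')['K']
TT=np.vstack([TC,[0,0,0,1]])
for dx in(-.002,0,.002):
  print(dx,[np.round(prf(K,TT,np.array([.033+dx,sy*.01,z])),1).tolist() for z in(-.028,-.017,-.006) for sy in(-1,1)])
a=cv2.imread('pics/w6.png')[160:320,250:390]
cv2.imwrite('pics/w6c.png',cv2.resize(a,None,fx=4,fy=3.7,interpolation=cv2.INTER_CUBIC))
E
```

```text
-0.002 [[299.0, 220.7], [347.3, 220.6], [300.7, 211.2], [345.4, 211.1], [302.1, 203.0], [343.7, 202.9]]
0 [[298.9, 216.2], [347.5, 216.2], [300.6, 207.0], [345.5, 206.9], [302.0, 199.0], [343.8, 199.0]]
0.002 [[298.8, 211.7], [347.6, 211.6], [300.5, 202.8], [345.6, 202.7], [301.9, 195.1], [343.9, 195.0]]
```

View pics/w6c.png

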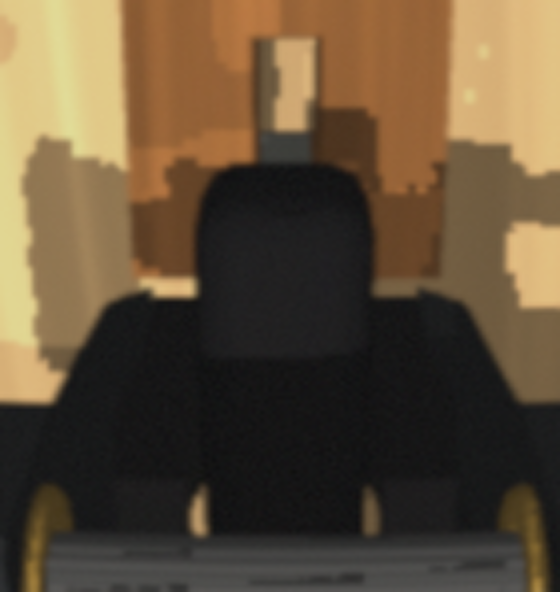

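```bash
python3 - <<'E'
from h import *
K=np.load('w6.npz')['K']
TT=np.vstack([TC,[0,0,0,1]])
for dx in(-.002,0,.002):
  print(dx,[np.round(prf(K,TT,np.array([.017+dx,sy*.004,z])),1).tolist() for z in(.0345,.055) for sy in(-1,1)])
E
```

```text
-0.002 [[316.0, 205.5], [328.9, 205.5], [316.4, 195.2], [328.2, 195.2]]
0 [[316.0, 202.5], [328.9, 202.4], [316.4, 192.5], [328.2, 192.4]]
0.002 [[316.0, 199.4], [328.9, 199.4], [316.4, 189.6], [328.2, 189.6]]
```

```bash
python3 -m creep '[-34.7,-5.4,-6,-3.1,0.4,-1.5,-34.5,-6,-6.5,-3.1,0.4,-1.5,-34,-6.7,-7,-3.1,0.4,-1.5,-34,-7,-7.5,-3.1,0.4,-1.5,-34,-7.8,-8,-3.1,0.4,-1.5]'
python3 - <<'E'
from h import *
x,y,n=lockaxes()
print(get_state()['q'].round(2))
plan(KW+n*.11+y*.0008,Rzy(-n,x))
E
```

```text
clock: 7.33
tool_pos: [0.498, -0.046, 0.1861]
eef_rot: [0.67, 0.73, 0.111, 0.082]
contact_force: [1.7, -1.5, -2.3]
opening: 0.222
[ 0.59  0.68 -0.89  2.22  1.32  0.5  -1.22]
t 7.33 pos [ 0.498  -0.046   0.1861] dist 142.0 ang 13.5 n 4 F [ 1.7 -1.5 -2.3] op 0.222
total tool-frame mm [-137.7  -29.5  -17.6] rot [-12.2   0.6  -5.8]
   [-34.4, -7.4, -4.4] [-3.04, 0.14, -1.45]
   [-34.2, -8.0, -4.9] [-3.04, 0.14, -1.45]
   [-34.0, -8.6, -5.4] [-3.04, 0.14, -1.45]
   [-33.8, -9.1, -6.0] [-3.04, 0.14, -1.45]
```

```bash
python3 -m creep '[-34.4,-7.4,-4.4,-3,0.1,-1.4,-34,-8,-5,-3,0.1,-1.4,-34,-8.6,-5.4,-3,0.1,-1.4,-30,-9,-6,-3,0.1,-1.4]'
python3 - <<'E'
from h import *
x,y,n=lockaxes()
print(get_state()['q'].round(2))
plan(KW+n*.08+y*.0008,Rzy(-n,x))
E
```

```text
clock: 7.67
tool_pos: [0.469, -0.1873, 0.1884]
eef_rot: [0.617, 0.75, 0.184, 0.153]
contact_force: [0.9, -0.5, -1.9]
opening: 0.223
[ 1.03  0.72 -0.91  2.32  1.96  0.32 -1.34]
t 7.67 pos [ 0.469  -0.1873  0.1884] dist 32.7 ang 0.4 n 1 F [ 0.9 -0.5 -1.9] op 0.223
total tool-frame mm [-0.8  8.9 31.5] rot [-0.3 -0.1  0.3]
   [-0.8, 8.9, 31.5] [-0.3, -0.09, 0.31]
```

```bash
python3 -m creep '[-0.5,9,20,-0.3,0,0.3,0,0,8,0,0,0,0,0,0,0,0,0,0,0,0,0,0,0]'
python3 - <<'E'
from h import *
x,y,n=lockaxes()
s=snap('wrist','w7');np.savez('w7.npz',K=s['intrinsics'],T=s['extrinsics'])
print(get_state()['q'].round(2))
plan(KW+n*.06+y*.0008,Rzy(-n,x))
E
```

```text
clock: 8.0
tool_pos: [0.475, -0.2052, 0.1581]
eef_rot: [0.635, 0.736, 0.179, 0.151]
contact_force: [0.8, -0.1, -1.9]
opening: 0.223
[ 1.05  0.81 -0.93  2.3   2.01  0.4  -1.38]
t 8.05 pos [ 0.4748 -0.205   0.1581] dist 36.3 ang 2.5 n 1 F [-0.5 -1.2 -2.9] op 0.224
total tool-frame mm [18.9 20.6 23.1] rot [-1.   0.8 -2.1]
   [18.9, 20.6, 23.1] [-0.99, 0.82, -2.1]
```

```bash
python3 - <<'E'
import cv2
a=cv2.imread('pics/w7.png')[110:290,220:420]
cv2.imwrite('pics/w7c.png',cv2.resize(a,None,fx=4,fy=3.3,interpolation=cv2.INTER_CUBIC))
E
```

```text
(no output)
```

View pics/w7c.png

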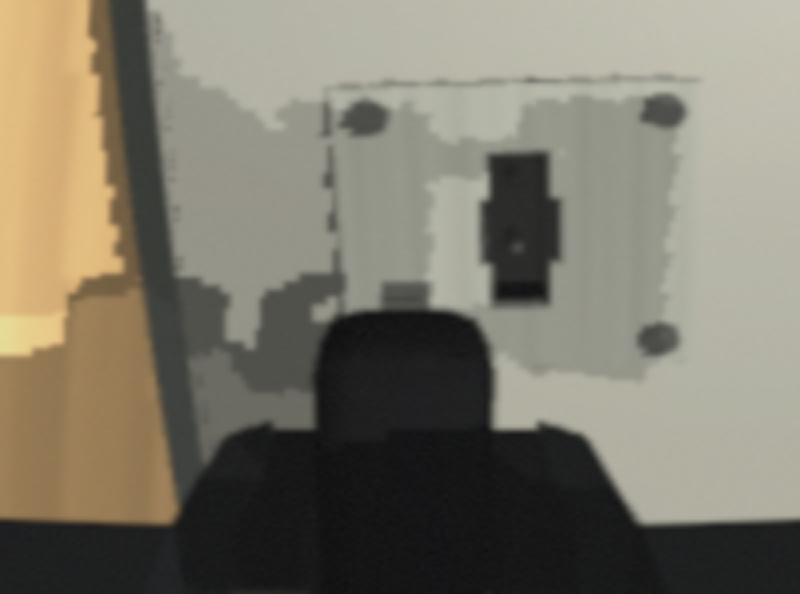

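```bash
python3 -m creep '[10,10,0,-0.5,0.4,-1,9,10,0,-0.5,0.4,-1,0,0,0,0,0,0,0,0,0,0,0,0]'
python3 - <<'E'
from h import *
x,y,n=lockaxes()
plan(KW+n*.06+y*.0008,Rzy(-n,x))
E
```

```text
clock: 8.38
tool_pos: [0.4918, -0.1757, 0.1696]
eef_rot: [0.614, 0.751, 0.189, 0.154]
contact_force: [-0.0, -0.3, -2.2]
opening: 0.219
t 8.38 pos [ 0.4918 -0.1757  0.1696] dist 25.0 ang 0.8 n 1 F [-0.  -0.3 -2.2] op 0.219
total tool-frame mm [-7.9 -4.3 23.3] rot [ 0.2 -0.4  0.6]
   [-7.9, -4.3, 23.3] [0.17, -0.39, 0.65]
```

```bash
python3 -m creep '[-3,-2,4,0.1,-0.2,0.3,-2.5,-1,4,0.1,-0.1,0.2,0,0,2,0,0,0,0,0,0,0,0,0,0,0,0,0,0,0]'
python3 - <<'E'
from h import *
x,y,n=lockaxes()
plan(KW+n*.06+y*.0008,Rzy(-n,x))
E
```

```text
clock: 8.8
tool_pos: [0.4963, -0.1794, 0.1592]
eef_rot: [0.616, 0.749, 0.186, 0.154]
contact_force: [0.5, 0.6, -1.8]
opening: 0.223
t 8.8 pos [ 0.4963 -0.1794  0.1592] dist 13.2 ang 0.4 n 1 F [ 0.5  0.6 -1.8] op 0.223
total tool-frame mm [-3.3 -2.6 12.5] rot [-0.  -0.1  0.4]
   [-3.3, -2.6, 12.5] [-0.0, -0.07, 0.36]
```

```bash
python3 -m creep '[-2.5,-2.5,4,0,0,0.3,-0.5,0,4,0,0,0,0,0,1,0,0,0,0,0,0,0,0,0,0,0,0,0,0,0]'
python3 - <<'E'
from h import *
x,y,n=lockaxes()
s=snap('wrist','w8');np.savez('w8.npz',K=s['intrinsics'],T=s['extrinsics'])
plan(KW+n*.06+y*.0008,Rzy(-n,x))
import cv2
a=cv2.imread('pics/w8.png')[110:290,220:420]
cv2.imwrite('pics/w8c.png',cv2.resize(a,None,fx=4,fy=3.3,interpolation=cv2.INTER_CUBIC))
E
```

```text
clock: 9.22
tool_pos: [0.4985, -0.1833, 0.1483]
eef_rot: [0.62, 0.747, 0.186, 0.153]
contact_force: [0.8, -0.2, -1.4]
opening: 0.221
t 9.27 pos [ 0.4985 -0.1833  0.1483] dist 2.8 ang 0.1 n 1 F [-0.   0.4 -2. ] op 0.224
total tool-frame mm [0.9 1.3 2.2] rot [-0.1 -0.  -0.1]
   [0.9, 1.3, 2.2] [-0.07, -0.04, -0.11]
```

View pics/w8c.png

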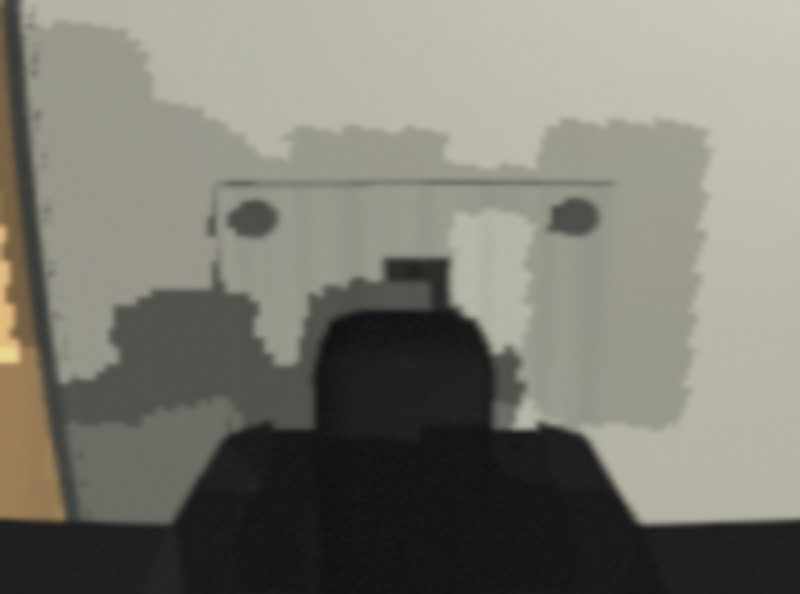

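```bash
python3 -m creep '[0.7,1,2,0,0,0,0.2,0.2,1.5,0,0,0,0,0,0,0,0,0,0,0,0,0,0,0]'
python3 - <<'E'
from h import *
x,y,n=lockaxes()
s=snap('wrist','w9');np.savez('w9.npz',K=s['intrinsics'],T=s['extrinsics'])
plan(KW+n*.056+y*.0008,Rzy(-n,x))
import cv2
a=cv2.imread('pics/w9.png')[160:220,280:370]
cv2.imwrite('pics/w9c.png',cv2.resize(a,None,fx=8,fy=8,interpolation=cv2.INTER_CUBIC))
E
```

```text
clock: 9.6
tool_pos: [0.5014, -0.1816, 0.1459]
eef_rot: [0.619, 0.747, 0.186, 0.154]
contact_force: [0.8, 0.1, -1.7]
opening: 0.226
t 9.65 pos [ 0.5014 -0.1816  0.1459] dist 2.7 ang 0.1 n 1 F [ 0.  -0.7 -0.7] op 0.224
total tool-frame mm [-0.2 -0.3  2.6] rot [-0.  -0.  -0.1]
   [-0.2, -0.3, 2.6] [-0.04, -0.03, -0.08]
```

View pics/w9c.png

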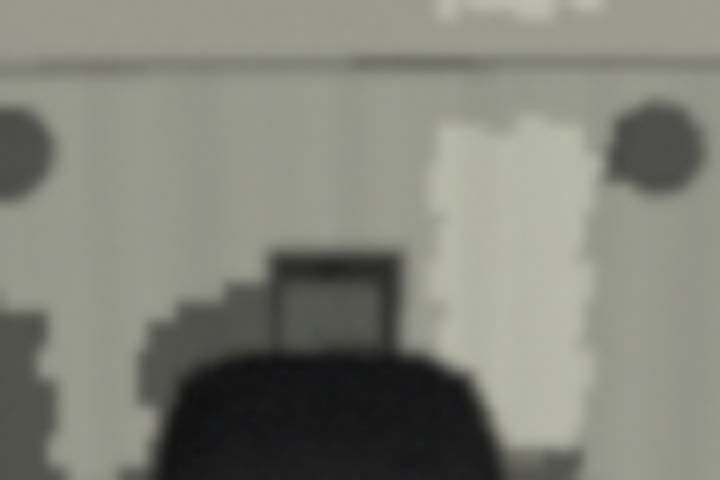

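```bash
python3 -m creep '[0,0,4,0,0,0,0,0,4,0,0,0,0,0,0,0,0,0]'
python3 - <<'E'
from h import *
x,y,n=lockaxes()
plan(KW+n*.041+y*.0008,Rzy(-n,x));print('Ftool',Rn.from_quat(get_state()['eef_rot']).inv().apply(get_state()['contact_force']))
E
```

```text
clock: 9.9
tool_pos: [0.5055, -0.1811, 0.1385]
eef_rot: [0.619, 0.747, 0.186, 0.154]
contact_force: [-0.1, 1.0, -1.5]
opening: 0.223
t 9.9 pos [ 0.5055 -0.1811  0.1385] dist 9.2 ang 0.1 n 1 F [-0.1  1.  -1.5] op 0.223
total tool-frame mm [ 0.1 -0.5  9.2] rot [-0.   0.  -0.1]
   [0.1, -0.5, 9.2] [-0.03, 0.02, -0.07]
Ftool [ 1.01240026 -0.58563812  1.39286432]
```

```bash
python3 -m creep '[0,0,4,0,0,0,0,0,4,0,0,0,0,0,3,0,0,0,0,0,2,0,0,0]'
python3 - <<'E'
from h import *
x,y,n=lockaxes()
plan(KW+n*.027+y*.0008,Rzy(-n,x));print('Ftool',Rn.from_quat(get_state()['eef_rot']).inv().apply(get_state()['contact_force']))
E
```

```text
clock: 10.23
tool_pos: [0.5121, -0.1799, 0.1257]
eef_rot: [0.619, 0.747, 0.186, 0.154]
contact_force: [-0.3, 0.4, -1.5]
opening: 0.221
t 10.23 pos [ 0.5121 -0.1799  0.1257] dist 8.7 ang 0.1 n 1 F [-0.3  0.4 -1.5] op 0.221
total tool-frame mm [ 0.1 -0.4  8.7] rot [-0.   0.  -0.1]
   [0.1, -0.4, 8.7] [-0.04, 0.01, -0.09]
Ftool [ 0.41706066 -0.88715287  1.21755287]
```

```bash
python3 -m creep '[0,0,3,0,0,0,0,0,3,0,0,0,0,0,3,0,0,0]'
python3 - <<'E'
from h import *
x,y,n=lockaxes()
plan(KW+n*.027+y*.0008,Rzy(-n,x));print('Ftool',Rn.from_quat(get_state()['eef_rot']).inv().apply(get_state()['contact_force']))
E
```

```text
clock: 10.48
tool_pos: [0.5166, -0.179, 0.1168]
eef_rot: [0.62, 0.747, 0.186, 0.154]
contact_force: [-16.7, -4.5, 30.5]
opening: 0.216
t 10.48 pos [ 0.5166 -0.179   0.1168] dist 1.3 ang 0.1 n 1 F [-16.7  -4.5  30.5] op 0.216
total tool-frame mm [ 0.1 -0.3 -1.3] rot [-0.   0.  -0.1]
   [0.1, -0.3, -1.3] [-0.04, 0.01, -0.1]
Ftool [ -1.35474073  -0.95889099 -35.06669965]
```

```bash
python3 -m creep '[0,0,-0.5,0,0,0,0,0,0,0,0,0]'
python3 - <<'E'
from h import *
s=snap('wrist','w10');q=snap('top','t10')
import cv2
a=cv2.imread('pics/w10.png')[110:290,220:420]
b=cv2.imread('pics/t10.png')[170:310,340:500]
cv2.imwrite('pics/w10c.png',np.hstack([cv2.resize(a,(440,400)),cv2.resize(b,(360,400))]))
x,y,n=lockaxes()
plan(KW+n*.027+y*.0008,Rzy(-n,x));print('Ftool',Rn.from_quat(get_state()['eef_rot']).inv().apply(get_state()['contact_force']))
E
```

```text
clock: 10.65
tool_pos: [0.5164, -0.179, 0.1173]
eef_rot: [0.619, 0.747, 0.186, 0.154]
contact_force: [-1.3, -1.1, 0.2]
opening: 0.222
t 10.75 pos [ 0.5164 -0.179   0.1173] dist 0.9 ang 0.1 n 1 F [-0.5 -0.7 -0.1] op 0.219
total tool-frame mm [ 0.  -0.4 -0.8] rot [-0.   0.  -0.1]
   [0.0, -0.4, -0.8] [-0.03, 0.03, -0.07]
Ftool [-0.56423276 -0.57956561 -0.16653944]
```

View pics/w10c.png

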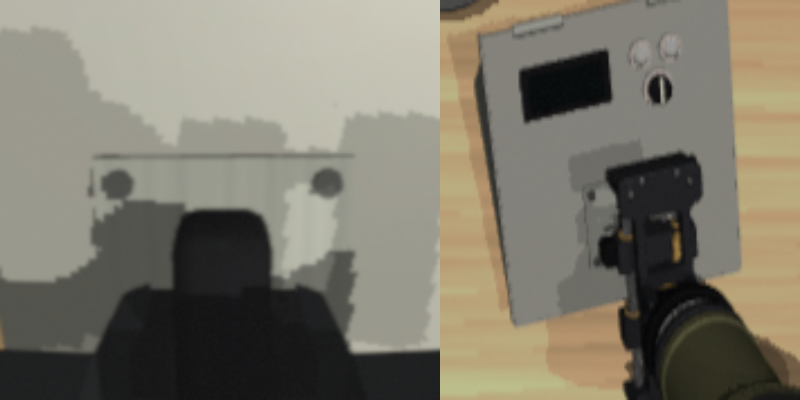

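```bash
python3 -m creep '[0,0,0,0,0,-5,0,0,0,0,0,-5,0,0,0,0,0,-5,0,0,0,0,0,-5]'
cat >> h.py <<'E'
def lk(th):
    x,y,n=lockaxes(); s=get_state(); Ri=Rn.from_quat(s['eef_rot'])
    d=(s['tool_pos']-KW); ty=Ri.as_matrix()[:,1]
    print('t',round(s['clock'],2),'lock xyz mm',np.round(1000*np.array([d@x,d@y,d@n]),1),'turn',np.round(np.degrees(np.arctan2(ty@y,ty@x)),1),'Ft',np.round(Ri.inv().apply(s['contact_force']),1),'Mt',np.round(Ri.inv().apply(s['moment']),2),'q',s['q'].round(2))
E
python3 -c "
from h import *
lk(0)"
```

```text
clock: 11.08
tool_pos: [0.5165, -0.1788, 0.1173]
eef_rot: [0.475, 0.846, 0.156, 0.185]
contact_force: [-1.0, -0.3, -1.3]
opening: 0.221
t 11.08 lock xyz mm [ 0.5  0.9 26.1] turn 20.6 Ft [ 0.4 -1.5  0.7] Mt [0.52 0.12 0.07] q [ 0.92  0.91 -0.87  2.27  2.2   0.46 -1.19]
```

```bash
python3 -m creep '[0,0,0,0,0,-5,0,0,0,0,0,-5,0,0,0,0,0,-5,0,0,0,0,0,-5,0,0,0,0,0,-5]'
python3 -c "
from h import *
lk(0)"
python3 -m creep '[0,0,0,0,0,-5,0,0,0,0,0,-5,0,0,0,0,0,-5,0,0,0,0,0,-5,0,0,0,0,0,-5]'
python3 -c "
from h import *
lk(0)"
```

```text
clock: 11.5
tool_pos: [0.5161, -0.1791, 0.1171]
eef_rot: [0.272, 0.932, 0.11, 0.215]
contact_force: [-0.8, -0.7, -0.2]
opening: 0.222
t 11.5 lock xyz mm [ 0.   0.7 26.1] turn 46.7 Ft [ 0.3 -1.  -0.3] Mt [0.38 0.32 0.09] q [ 0.86  0.87 -0.75  2.27  2.36  0.39 -0.9 ]
clock: 11.92
tool_pos: [0.516, -0.1796, 0.1169]
eef_rot: [0.054, 0.969, 0.058, 0.234]
contact_force: [-0.6, 0.1, -0.1]
opening: 0.223
t 11.92 lock xyz mm [-0.3  0.2 26.1] turn 72.9 Ft [ 0.6  0.1 -0.2] Mt [0.2  0.39 0.13] q [ 0.8   0.84 -0.65  2.28  2.54  0.35 -0.64]
```

```bash
python3 -m creep '[0,0,0,0,0,-4,0,0,0,0,0,-3]'
python3 -c "
from h import *
lk(0)"
python3 -m creep '[0,0,0,0,0,-3,0,0,0,0,0,-3]'
python3 -c "
from h import *
lk(0)"
python3 -m creep '[0,0,0,0,0,-2,0,0,0,0,0,-2]'
python3 -c "
from h import *
lk(0)"
```

```text
clock: 12.08
tool_pos: [0.5159, -0.1798, 0.1169]
eef_rot: [-0.009, 0.97, 0.043, 0.237]
contact_force: [-1.9, 0.4, -0.2]
opening: 0.222
t 12.08 lock xyz mm [-0.4  0.1 26.1] turn 80.3 Ft [ 1.7  0.5 -0.7] Mt [0.12 0.45 0.13] q [ 0.79  0.84 -0.62  2.28  2.6   0.34 -0.56]
clock: 12.25
tool_pos: [0.5159, -0.1799, 0.1169]
eef_rot: [-0.062, 0.969, 0.03, 0.239]
contact_force: [-0.5, -0.2, 0.6]
opening: 0.223
t 12.25 lock xyz mm [-0.4 -0.1 26.1] turn 86.6 Ft [ 0.2 -0.1 -0.8] Mt [0.1  0.47 0.14] q [ 0.78  0.83 -0.6   2.28  2.65  0.33 -0.5 ]
clock: 12.42
tool_pos: [0.5159, -0.18, 0.1169]
eef_rot: [-0.097, 0.966, 0.021, 0.24]
contact_force: [-0.3, -0.4, 1.1]
opening: 0.222
t 12.42 lock xyz mm [-0.4 -0.1 26.1] turn 90.8 Ft [-0.2 -0.3 -1.2] Mt [-0.04  0.37  0.63] q [ 0.77  0.83 -0.58  2.28  2.68  0.32 -0.46]
```

```bash
python3 -m creep '[0,0,0,0,0,1.5,0,0,0,0,0,0]'
python3 -c "
from h import *
lk(0)"
python3 -m creep '[0,0,0,0,0,0,0,0,0,0,0,0,0,0,0,0,0,0,0,0,0,0,0,0,0,0,0,0,0,0]' 50
python3 -c "
from h import *
lk(0)"
```

```text
clock: 12.58
tool_pos: [0.5159, -0.18, 0.1169]
eef_rot: [-0.084, 0.967, 0.024, 0.24]
contact_force: [-0.9, -1.0, 0.3]
opening: 0.219
t 12.58 lock xyz mm [-0.4 -0.1 26.1] turn 89.2 Ft [ 0.8 -0.8 -0.8] Mt [0.03 0.42 0.25] q [ 0.77  0.83 -0.59  2.28  2.66  0.32 -0.48]
clock: 13.0
tool_pos: [0.5173, -0.179, 0.1175]
eef_rot: [-0.084, 0.967, 0.025, 0.241]
contact_force: [0.5, 0.6, 0.6]
opening: 0.559
t 13.0 lock xyz mm [ 1.2  0.6 25.9] turn 89.2 Ft [-0.8  0.5 -0.2] Mt [-0.1   0.29 -0.  ] q [ 0.77  0.83 -0.59  2.28  2.67  0.32 -0.48]
```

Released; backing straight out.

```bash
python3 -m creep '[0,0,-10,0,0,0,0,0,-15,0,0,0,0,0,-25,0,0,0,0,0,-30,0,0,0,0,0,-30,0,0,0]'
python3 -m creep '[0,0,-20,0,0,0,0,0,0,0,0,0,0,0,0,0,0,0]'
python3 - <<'E'
from h import *
lk(0)
s=snap('wrist','w11');np.savez('w11.npz',K=s['intrinsics'],T=s['extrinsics']);q=snap('top','t11')
E
```

```text
clock: 13.42
tool_pos: [0.4645, -0.1864, 0.2148]
eef_rot: [-0.085, 0.967, 0.029, 0.239]
contact_force: [0.7, -0.4, 1.1]
opening: 0.566
clock: 13.67
tool_pos: [0.4534, -0.1882, 0.2339]
eef_rot: [-0.085, 0.966, 0.023, 0.242]
contact_force: [-1.0, -0.8, -0.1]
opening: 0.567
t 13.67 lock xyz mm [ -1.1   3.5 159. ] turn 89.4 Ft [ 1.  -0.6 -0.5] Mt [-0.04  0.29  0.07] q [ 0.92  0.53 -0.63  2.32  2.39  0.04 -0.21]
```

View pics/w11.png

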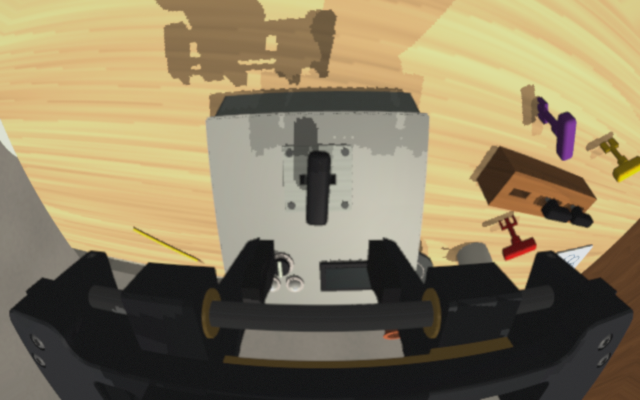

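View pics/t11.png

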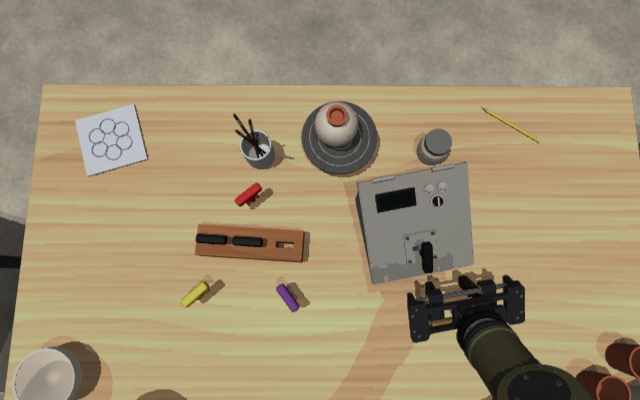

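```bash
python3 - <<'E'
from h import *
import cv2
w=np.load('w11.npz');c=np.load('cams.npz');x,y,n=lockaxes()
for h in (.043,.057):
  ctr=KW+n*h
  for a in (80,86):
    t=np.radians(a);hx=np.cos(t)*x+np.sin(t)*y;hy=np.cos(t)*y-np.sin(t)*x
    P=[prf(w['K'],w['T'],ctr+hx*i*.01+hy*j*.033+n*.011) for i in(-1,1) for j in(-1,1)]
    Q=[]
    for i in(-1,1):
      for j in(-1,1):
        q=c['Kt']@(c['Tt'][:3,:3]@(ctr+hx*i*.01+hy*j*.033+n*.011)+c['Tt'][:3,3]);Q.append(q[:2]/q[2])
    print(h,a,np.round(P,0).tolist(),'top',np.round(Q,0).tolist())
a=cv2.imread('pics/w11.png')[130:240,270:370];b=cv2.imread('pics/t11.png')[225:285,395:455]
cv2.imwrite('pics/c11.png',np.hstack([cv2.resize(a,(400,440)),cv2.resize(b,(400,440))]))
E
```

```text
0.043 80 [[300.0, 228.0], [311.0, 156.0], [322.0, 232.0], [335.0, 160.0]] top [[434.0, 243.0], [432.0, 272.0], [425.0, 243.0], [422.0, 272.0]]
0.043 86 [[303.0, 230.0], [307.0, 157.0], [326.0, 231.0], [331.0, 158.0]] top [[433.0, 242.0], [433.0, 271.0], [423.0, 243.0], [424.0, 273.0]]
0.057 80 [[299.0, 235.0], [310.0, 160.0], [322.0, 239.0], [336.0, 164.0]] top [[437.0, 245.0], [434.0, 275.0], [427.0, 245.0], [424.0, 275.0]]
0.057 86 [[303.0, 237.0], [306.0, 160.0], [326.0, 238.0], [331.0, 162.0]] top [[435.0, 245.0], [436.0, 275.0], [425.0, 246.0], [426.0, 276.0]]
```

View pics/c11.png

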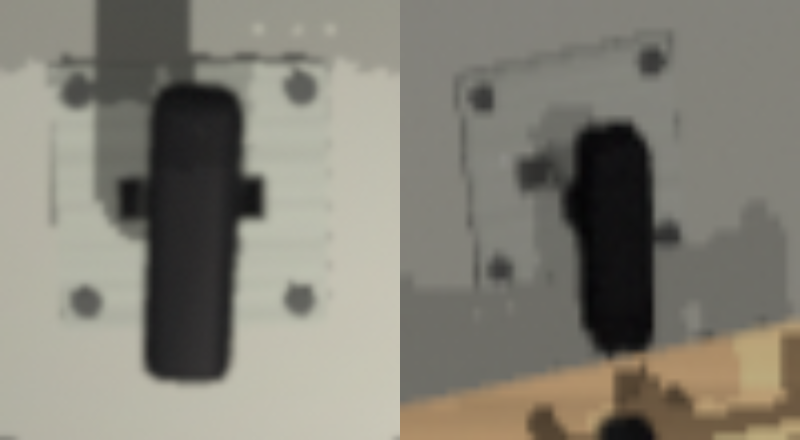

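```bash
python3 -c "
from plant import finish_job
print(finish_job())"
```

```text
the job is handed in; nothing more can be done
None
```

I took the key nearest the desk (block slot y = −80 mm). It went fully home on the first try, so I turned it anticlockwise to the stop, left it in the lock and backed the arm away. The job is handed in at about 13.8 s of the 72 s.

- **Key home:** pushing met a 35 N stop with about 43 mm from keyhole to handle middle. The key had not slipped in the fingers. Afterwards the handle showed the size expected at 43 mm, not 57 mm, in both the wrist and top pictures.
- **Lock turned:** the gripper turned about 90° before the moment rose to 0.63 N m, which I took as the stop. The handle sits at about 83–86° in the picture. Even with the full 0.15 rad of play, that puts the core at about 1.3 rad or more.
- **Everything else:** in the last top picture the other two keys, the vase, both jars, the brushes and the coloured look-alikes look unmoved. The arm was clear of everything.

**What disagreed:** the wrist and top cameras differed by about 2 mm on the key positions. The last wrist view showed the handle about 6 pixels off the prediction, though its length and the top picture matched. Joint 6 also read 0.04 rad, its lower limit to two decimals, at the final pose. I had no direct reading of the lock angle.

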